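Slide the two-way radio home in its bench dock and swing the retaining bar across

ROBOT

A 6-joint arm with a two-finger parallel gripper is mounted at the origin on the work surface. World frame = base frame: x ahead of the robot, y to its left, z up, the work surface at z = 0. Lengths are in mm, angles in rad, forces in N, time in s.
With the tool pointing down it reaches from about 300 to 775 mm from the base axis. Payload 14.6 kg.
Tool frame: the origin (TCP) lies midway between the tips of the shut fingers; the grasp point (between the pads) lies 19 mm behind it; y points along the fingers, x is the direction in which the jaws open and shut, and the axes are right-handed (so a half turn about y gives the same grasp; the last joint's range is limited). The gripper opens to 85 mm and grips with 20 to 120 N. Pads are 22 mm wide; open, the fingers measure 114 mm over their backs; the gripper's body (76 mm by 85 mm) begins 54 mm behind the grasp point. The pads swing forward as they close: fully open they stand 13 mm farther back than shut.
Start: joints at [-1.245, 0.3, 1.521, -0, 1.321, -0.067], TCP at [210.52, -508.105, 231.281] pointing down, gripper open.
Joint ranges: [-3.03, 3.03], [-0.79, 2.21], [0.23, 2.52], [-1.04, 4.18], [0, 3.07], [-2.55, 2.55]. Speed limits (rad/s): [2.22, 2.22, 2.57, 3.14, 3.14, 3.14].

INTERFACE

Orientations are given as a rotation vector (axis times angle).
In Python, from plant import * gives the robot as it stands. The module is installed in compiled form; this text tells all that it offers.
- The arm moves only by the tool step_arm, never from a script. Its arguments are lists of equal length, an entry for each row: "xyz": the shift along the tool's x, y, z in m, a list of three; "turn": the turn about the tool's y in rad. In form: {"xyz": [[x, y, z], ...], "turn": [turn, ...]}. A call has 1 to 20 rows; each row is the pose to reach, as a shift and turn from the pose commanded when the call began, along the tool's axes at that moment; what a row does not reach only later rows make up. A row lasts 1/12 s, in which the tool goes at most 41.7 mm and 7.16 degrees, less where a joint would pass 70% of its speed; a pose out of reach is approached as far as the arm can. A call with a gripper value outside its range is refused whole. "fingers" is the closure in counts, from 0 (fully open) to 255 (shut), set as the call begins (left out, the last holds). The fingers move at their own pace and stop on an object; "grip_force" is the grip in N (left out, the last holds). Time passes only in rows, so rows that repeat a pose let the fingers close. It gives the time, the measured TCP pose, the force and the opening at its end, in the units of the state.
- read_state(): the state, without advancing time (a new reading comes with each control period).
- grab_frame(name): name is "scene" or "top"; returns the picture (420x560x3 uint8, blue, green, red); there is no depth.
- get_calibration(name): a dict with "vfov" (degrees; the focal length in pixels is half the picture's height over the tangent of half this angle, whatever the lens; pixels are square), "cx", "cy" (the principal point, pixels), "view" (4x4, takes a point from world to camera coordinates). Camera axes: x right, y up, looking along -z (the intrinsics and any distortion apply to the point x, -y, -z); pixel columns grow to the right and rows downward; lengths in mm; the calibration is good to about 2 mm. A picture is of the moment at which its call begins. get_calibration takes no time and is no camera call.
- finish_job(): hands the job in, once; it reports no verdict.
Trained networks look in the newest picture that a camera, given by its name, has taken for a name from the list of things; names that differ only in an ending like _2 or _b are one class to them, and where a whole thing is asked for, a point or a joint stands for the part that bears it (a point fixed in the world has none). Each returns a list of dicts, best first, with "score" (0 to 1); they miss things now and then, are a little off and sometimes report something else, mostly with a low value. They report only what shows in the picture. A call takes as long as a camera call. They do not tell look-alikes from the thing itself.
- masks_of(query, camera): "mask" (420x560 bool, what is visible of it) and "point" ([column, row] in pixels, amid what is visible of it).
The state is a dict: "time_s": time; "joint_positions": joint angles; "dq": joint speeds; "joint_efforts": joint torques, N m; "tool_pos": TCP position; "tool_rot": TCP orientation; "contact_force": force on the tool from outside, world axes, zero at the start; "ft_torque": the same for the moment, N m; "opening": finger opening in mm.
Only numpy, scipy, OpenCV 4.12 (cv2) and the standard library are available. Lean on these libraries where they do the work, as an engineer would, in place of code of your own. Each camera call takes 0.05 s, during which the arm holds its last target.

TASK

The two-way radio set stands crooked on the bench in front of its aluminium dock. Without lifting or tipping it, push it with your fingers into line with the dock and slide it straight back between the two guides until its back is hard against the rubber stops; then push the red-capped peg of the retaining bar right round until the bar lies fully across the front of the set. Leave the other things on the bench where they are.

Things in the scene. Friction and masses are not known exactly. Their poses are not given: they have to be found in the camera images.
- radio: Two-way radio set: dark blue-grey finned case 110 mm deep (its x), 170 mm wide (its y), 50 mm high, about 0.8 kg, loose, sliding on four rubber feet. Flat sides. Origin under its centre; x points to its back, z up; its front panel, at x = -55 mm, faces -x.
- radio_front (a point): Middle of the set's front panel (25 mm above its underside). The panel is flat for 45 mm either side of here along the set's y; a knob sticks out 12 mm at y = +48 to +64 mm, and at y = +-76 mm two steel handles reach 23 mm out, 15 to 47 mm above the bench.
- dock: Aluminium dock fixed to the bench; the set slides into it on the bench itself. The dock's origin and axes coincide with the set's when the set is home: x points inward, the open mouth faces -x, and two rubber stops at x = +55 mm then meet the set's back. The rear plate behind them is 45 mm high.
- dock_mouth (a point): Point on the bench at the middle of the dock's mouth (dock x = -54 mm, y = 0). Guides 32 mm high stand with inner faces at dock y = +-87.5 mm (2.5 mm clearance each side of the set) from x = -22 to 63 mm, flaring to y = +-97 mm at x = -54 mm, lined with slippery white nylon. Their flat feet, 3 mm thick, reach to y = +-123 mm and x = -75 mm.
- keeper (a joint): Retaining bar, steel, 10 mm wide, 8 to 15 mm above the bench, turning level on an upright pivot at the dock's right front corner. 0 = fully aside; 2.4 rad = shut at its end stop, pointing along dock +y across the set's front, 3 mm clear of a set that is home. Grows clockwise seen from above. Light friction (under 1 N at the peg), stays where left; shut first, it bars the set's way.
- keeper_pivot (a point): Axis of the retaining bar on the bench: at x = -63.5 mm, y = -108 mm in the dock's frame; 18 mm across, 22 mm high.
- keeper_peg (a point): Centre of the top of the upright red-capped peg near the bar's free end: 12 mm across, red from 16 to 48 mm above the bench, 66 mm from the pivot. With the bar shut it is at x = -63.5 mm, y = -42 mm in the dock's frame.
- screwdriver: Bystander: yellow-handled screwdriver lying on the bench, 190 mm long, along its x axis.
- spanner: Bystander: steel spanner lying on the bench, 170 mm long, along its x axis.
- multimeter: Bystander: grey hand multimeter lying face up, 172 mm long (its x), 88 mm wide, 42 mm high; origin under its centre.
- solder_reel: Bystander: blue reel of solder standing on its flange, 60 mm across, 45 mm high; origin under its centre.
- handset: Bystander: black hand-held radio lying on its back beside the dock, 115 mm long (its x) with a stub aerial reaching 130 mm past its origin, 56 mm wide, 36 mm high; origin under the centre of its body.
- dummy_load: Bystander: dark finned cylinder (dummy load) standing by the dock, 72 mm across, 102 mm high with its brass socket on top; origin under its centre.
Not all that is in view belongs to the job. Leave any green look-alike of the radio alone.

How it is judged:
By the outcome, as a careful person would: the job done as asked, in the order asked, and still so for the second after the job is handed in, with the robot touching nothing.
It also fails if it takes over 72 s, if anything falls off the work surface, if the arm or the gripper's body presses on something with over 40 N, if the wrist force passes 120 N, or if a joint passes its speed limit or range.

## Working session

There is one attempt and no reset: what is moved stays moved. The work goes in short steps, Python scripts to look and compute and a tool call to move; the robot and the scene stay as the last step left them, time stands still between calls to the robot, and variables do not carry over. Pictures are saved under pics/ and viewed, and the job is handed in when it is done.

Besides the shell and the picture viewer there is one more tool, called as name([rows], argument=value, ...), one row to a line, values as JSON. step_arm: Moves the arm, as the interface text tells. Its arguments: {"type":"object","properties":{"xyz":{"type":"array"},"turn":{"type":"array"},"fingers":{"type":"number"},"grip_force":{"type":"number"}},"required":["xyz","turn"]}

```bash
mkdir -p pics; ls; python3 - <<'E'
from plant import *
import cv2
for n in ("scene","top"):
    im=grab_frame(n); cv2.imwrite(f"pics/{n}0.png",im)
    print(n,get_calibration(n))
print(read_state())
E
```

```text
pics
scene {'vfov': 52.93280101495679, 'cx': 276.78063287458417, 'cy': 212.99575864334142, 'view': array([[ 7.37449469e-01,  6.75136901e-01,  1.89326750e-02,
        -4.17682108e+02],
       [-4.72454562e-01,  4.95622879e-01,  7.28796712e-01,
         2.28817562e+02],
       [ 4.82654087e-01, -5.46395577e-01,  6.84468338e-01,
        -1.43622500e+03],
       [ 0.00000000e+00,  0.00000000e+00,  0.00000000e+00,
         1.00000000e+00]])}
top {'vfov': 55.5824497449591, 'cx': 277.0180282498656, 'cy': 205.41013091021514, 'view': array([[ 3.87948177e-02, -9.99231724e-01,  5.56086496e-03,
        -2.84056946e+01],
       [ 9.79156600e-01,  3.91245564e-02,  1.99302839e-01,
        -5.94567740e+02],
       [-1.99367286e-01, -2.28695970e-03,  9.79922168e-01,
        -1.04695749e+03],
       [ 0.00000000e+00,  0.00000000e+00,  0.00000000e+00,
         1.00000000e+00]])}
{'time_s': 0.1, 'joint_positions': array([-1.24461510e+00,  3.00447945e-01,  1.52153533e+00,  8.73906070e-06,
        1.32072957e+00, -6.65864705e-02]), 'dq': array([-0.00035727, -0.00059815, -0.00075232, -0.00025595, -0.00177535,
        0.00052033]), 'joint_efforts': array([ 1.92450745e-03, -5.44371486e+01, -3.62369621e+01, -2.73683310e-05,
        3.03973866e-03,  1.57508106e-05]), 'tool_pos': array([ 210.44537208, -507.9055164 ,  230.75337528]), 'tool_rot': array([-1.36908625,  0.91583497, -0.9143808 ]), 'contact_force': array([-0.06124137,  0.91821874, -0.11088574]), 'ft_torque': array([-0.00871051,  0.0204768 ,  0.0617316 ]), 'opening': 85.44920562796058}
```

View pics/scene0.png

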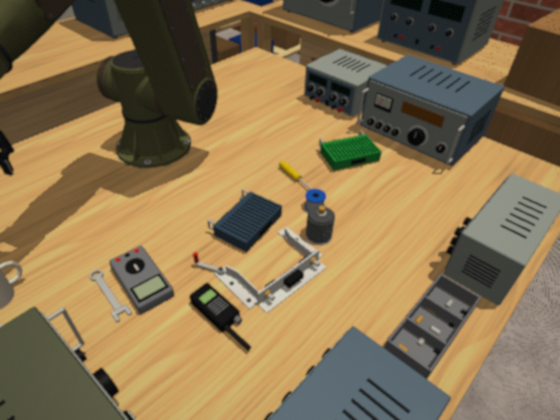

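View pics/top0.png

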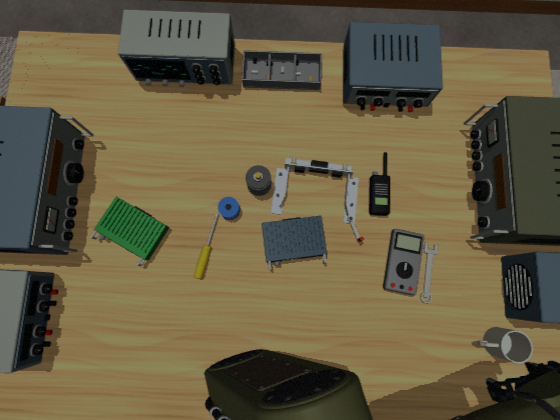

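```bash
cat > h.py <<'E'
from plant import *
import numpy as np, cv2
from scipy.spatial.transform import Rotation as R
def cal(n):
    c=get_calibration(n); f=210/np.tan(np.radians(c["vfov"]/2)); return f,c["cx"],c["cy"],c["view"]
def proj(n,P):
    f,cx,cy,V=cal(n); P=np.atleast_2d(P).astype(float); p=P@V[:3,:3].T+V[:3,3]
    return np.c_[cx+f*p[:,0]/-p[:,2], cy-f*p[:,1]/-p[:,2]]
def unproj(n,uv,z):
    f,cx,cy,V=cal(n); uv=np.atleast_2d(uv).astype(float)
    d=np.c_[(uv[:,0]-cx)/f,-(uv[:,1]-cy)/f,-np.ones(len(uv))]@V[:3,:3]
    o=-V[:3,:3].T@V[:3,3]
    return o+d*((z-o[2])/d[:,2])[:,None]
E
python3 - <<'E'
from h import *
a=cv2.imread("pics/top0.png"); cv2.imwrite("pics/topc.png",cv2.resize(a[140:290,230:400],None,fx=4.5,fy=4,interpolation=cv2.INTER_CUBIC)[:600] if 0 else cv2.resize(a[140:285,230:410],None,fx=4,fy=4,interpolation=cv2.INTER_CUBIC))
s=cv2.imread("pics/scene0.png"); cv2.imwrite("pics/scenec.png",cv2.resize(s[180:320,170:350],None,fx=4,fy=4,interpolation=cv2.INTER_CUBIC))
for n in("top","scene"):
  grab_frame(n)
  for q in("radio","dock","keeper","keeper_peg","dummy_load","handset","solder_reel","screwdriver","multimeter"):
    for m in masks_of(q,n)[:2]:
        M=m["mask"]; 
        cn=max(cv2.findContours(M.astype(np.uint8),0,2)[0],key=len,default=None)
        np.save(f"m_{n}_{q}_{m['score']:.2f}.npy",M)
        print(n,q,round(m["score"],2),np.round(m["point"],1),M.sum(),np.round(unproj(n,m["point"],{"radio":50,"keeper_peg":48}.get(q,30)))[0])
print(R.from_rotvec(read_state()["tool_rot"]).as_matrix().round(2),read_state()["time_s"])
E
```

```text
top radio 0.76 [295.  239.4] 2548 [504. -58.  50.]
top radio 0.64 [131.6 232.3] 2789 [506. 393.  50.]
top dock 0.86 [324.3 173.9] 1975 [ 700. -138.   30.]
top dock 0.7 [353.  227.6] 129 [ 546. -222.   30.]
top keeper 0.68 [355.3 228.1] 68 [ 545. -228.   30.]
top keeper_peg 0.42 [357.4 232.4] 122 [ 530. -231.   48.]
top dummy_load 0.8 [257.3 181.8] 627 [669.  55.  30.]
top dummy_load 0.59 [325.6 174.6] 2077 [ 698. -142.   30.]
top handset 0.89 [381.7 194.6] 941 [ 645. -304.   30.]
top solder_reel 0.68 [227.7 209. ] 374 [585. 135.  30.]
top screwdriver 0.86 [203.9 258.7] 356 [442. 192.  30.]
top multimeter 0.77 [405.4 263.6] 2031 [ 451. -368.   30.]
scene radio 0.91 [245.5 222.1] 2583 [528. -80.  50.]
scene radio 0.61 [351.6 151. ] 1555 [541. 381.  50.]
scene dock 0.57 [275.4 275.2] 2956 [ 693. -144.   30.]
scene keeper 0.61 [203.  266.7] 160 [ 548. -245.   30.]
scene keeper_peg 0.63 [204.5 264.3] 232 [ 558. -246.   48.]
scene dummy_load 0.65 [317.9 225.9] 984 [663.  57.  30.]
scene handset 0.72 [218.4 306.2] 1602 [ 660. -295.   30.]
scene solder_reel 0.56 [315.5 198.4] 323 [588. 139.  30.]
scene solder_reel 0.21 [276.5 280.3] 3256 [ 705. -153.   30.]
scene screwdriver 0.69 [292.1 172.1] 185 [459. 186.  30.]
scene multimeter 0.87 [141.2 279.8] 2505 [ 474. -369.   30.]
scene multimeter 0.31 [278.4 278.1] 3090 [ 704. -145.   30.]
[[ 0.38 -0.    0.92]
 [-0.92 -0.    0.38]
 [ 0.   -1.   -0.  ]] 1.1
```

View pics/topc.png

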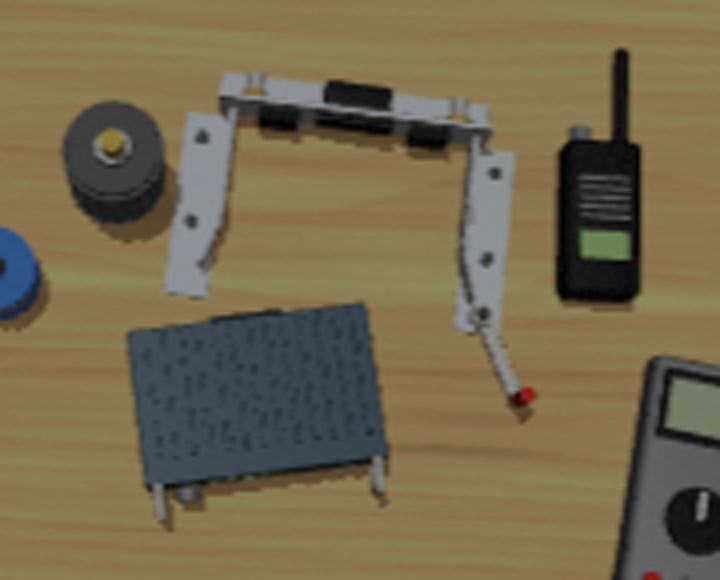

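View pics/scenec.png

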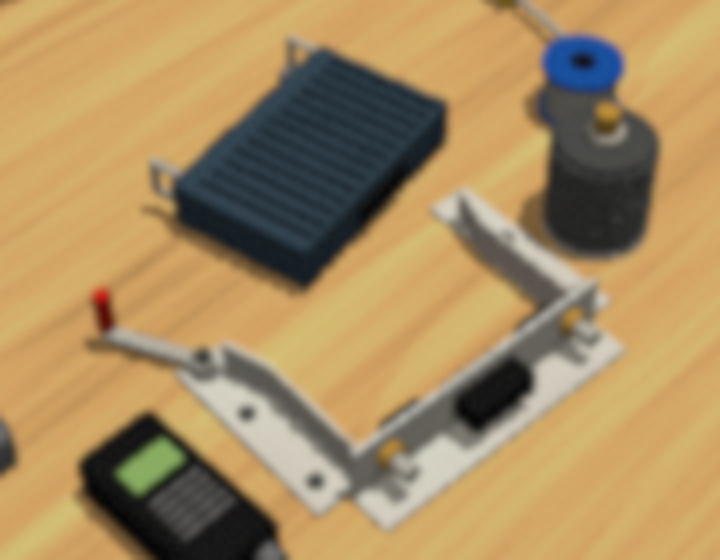

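```bash
cat >> h.py <<'E'
def tri(uvt,uvs):
    from scipy.optimize import least_squares
    r=least_squares(lambda P:np.r_[(proj("top",P)-uvt).ravel(),(proj("scene",P)-uvs).ravel()],unproj("top",uvt,30)[0])
    return r.x.round(1),r.fun.round(1)
T=lambda x,y:(230+x/4-.4,140+y/4-.4); S=lambda x,y:(170+x/4-.4,180+y/4-.4)
E
python3 - <<'E'
from h import *
for n,a,b in [("rFL",T(148,487),S(320,48)),("rBL",T(128,332),S(445,103)),("rBR",T(367,303),S(306,258)),("rFR",T(386,452),S(178,188)),("peg",T(525,395),S(101,296)),("pivot",T(483,316),S(203,355)),("socket",T(111,141),S(606,115)),("plateL",T(165,292),S(434,209)),("rearL",T(222,75),S(596,285)),("rearRtop",T(490,107),S(355,458))]:
    print(n,*tri(a,b))
E
```

```text
rFL [441.8  18.3  43.5] [-0.3 -0.3 -0.4  0. ]
rBL [547.5  36.1  45.3] [ 0.  0.  0. -0.]
rBR [ 577.  -129.2   40.5] [-0.5 -0.5 -0.6  0.1]
rFR [ 472.8 -143.9   41.5] [-0.6 -0.5 -0.7  0. ]
peg [ 514.4 -239.9   47.4] [-0.2 -0.1 -0.2  0. ]
pivot [ 574.4 -215.    19.4] [-0.5 -0.4 -0.5  0. ]
socket [669.3  51.6 101.1] [-0. -0. -0.  0.]
plateL [580.    4.6 -10.8] [ 2.6  2.5  3.4 -0.5]
rearL [732.1 -26.   51.9] [ 1.1  1.1  1.3 -0.2]
rearRtop [ 715.1 -219.2   52.5] [ 1.5  1.4  1.6 -0.2]
```

```bash
cat >> h.py <<'E'
def tow(p,P):
    P=np.atleast_2d(P).astype(float); c,s=np.cos(p[2]),np.sin(p[2])
    return np.c_[p[0]+c*P[:,0]-s*P[:,1],p[1]+s*P[:,0]+c*P[:,1],P[:,2]]
def draw(n,im,p,L,col,off,k=4):
    for a in L:
        q=np.round(((proj(n,tow(p,a))-off)+.4)*k*16).astype(np.int32)
        cv2.polylines(im,[q],False,col,1,cv2.LINE_AA,4)
RAD=[[(-55,-85,50),(55,-85,50),(55,85,50),(-55,85,50),(-55,-85,50)],[(-55,-85,3),(55,-85,3),(55,85,3),(-55,85,3),(-55,-85,3)]]
DOCK=[[(-54,s*97,32),(-22,s*87.5,32),(63,s*87.5,32)] for s in(-1,1)]+[[(-54,s*97,3),(-22,s*87.5,3),(63,s*87.5,3)] for s in(-1,1)]+[[(-75,s*123,3),(60,s*123,3)] for s in(-1,1)]+[[(-63.5,-108,0),(-63.5,-108,22)]]
def overlay(tag,pr,pd,top,scene):
    for n,im,off,sz in(("top",top,(230,140),(145,180)),("scene",scene,(170,180),(140,180))):
        c=cv2.resize(im[off[1]:off[1]+sz[0],off[0]:off[0]+sz[1]],None,fx=4,fy=4,interpolation=cv2.INTER_CUBIC)
        draw(n,c,pr,RAD,(0,255,255),off); draw(n,c,pd,DOCK,(255,0,255),off)
        cv2.imwrite(f"pics/{tag}_{n}.png",c)
E
python3 - <<'E'
from h import *
from scipy.optimize import least_squares
ro=[("top",T(148,487),(-55,85,50)),("top",T(128,332),(55,85,50)),("top",T(367,303),(55,-85,50)),("top",T(386,452),(-55,-85,50)),
("scene",S(320,48),(-55,85,50)),("scene",S(445,103),(55,85,50)),("scene",S(306,258),(55,-85,50)),("scene",S(178,188),(-55,-85,50))]
fr=lambda p:np.concatenate([(proj(n,tow(p,P))-uv).ravel() for n,uv,P in ro])
r=least_squares(fr,[510,-55,.15]);print(r.x,r.fun.round(1))
do=[("top",T(483,316),(-63.5,-108,22)),("scene",S(203,355),(-63.5,-108,22)),("top",T(165,292),(-75,123,3)),("scene",S(434,209),(-75,123,3))]
edge=[(T(187,113),123),(T(165,292),123),(T(513,153),-123)]
def fd(p):
    e=[(proj(n,tow(p,P))-uv).ravel() for n,uv,P in do]
    for uv,y in edge:
        w=unproj("top",uv,3)[0]; e.append([((-(w[0]-p[0])*np.sin(p[2])+(w[1]-p[1])*np.cos(p[2]))-y)/2.5])
    return np.concatenate(e)
d=least_squares(fd,[640,-110,-.1],loss="soft_l1");print(d.x,d.fun.round(1))
np.save("pd.npy",d.x)
overlay("ov0",r.x,d.x,cv2.imread("pics/top0.png"),cv2.imread("pics/scene0.png"))
E
```

```text
[ 5.11136268e+02 -5.59851188e+01  1.77659070e-01] [-0.2 -0.5 -0.5 -1.2  0.1 -2.2  1.8 -0.4 -0.5 -1.6  1.1 -1.  -0.  -1.7
 -2.8 -1.3]
[ 6.47709838e+02 -1.15459454e+02 -8.17473853e-02] [ 0.7 -0.9 -1.2  0.3 -0.4  0.6  6.4 -5.1 -0.2 -0.3  0.7]
```

View pics/ov0_top.png

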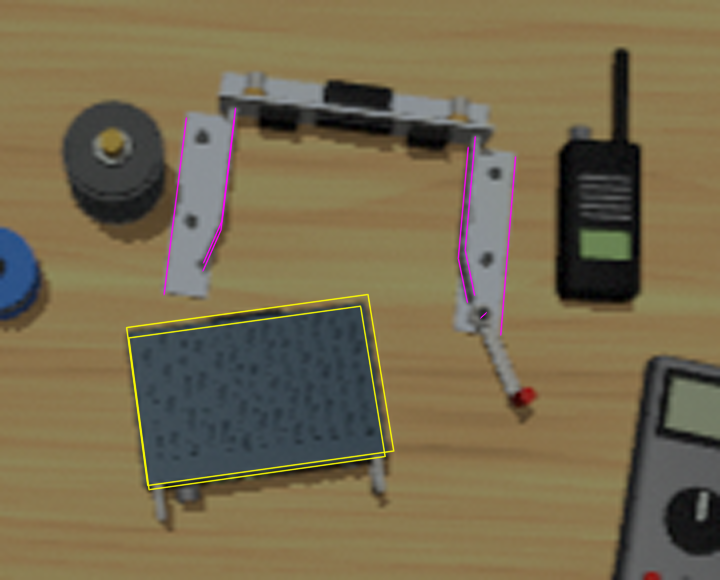

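View pics/ov0_scene.png

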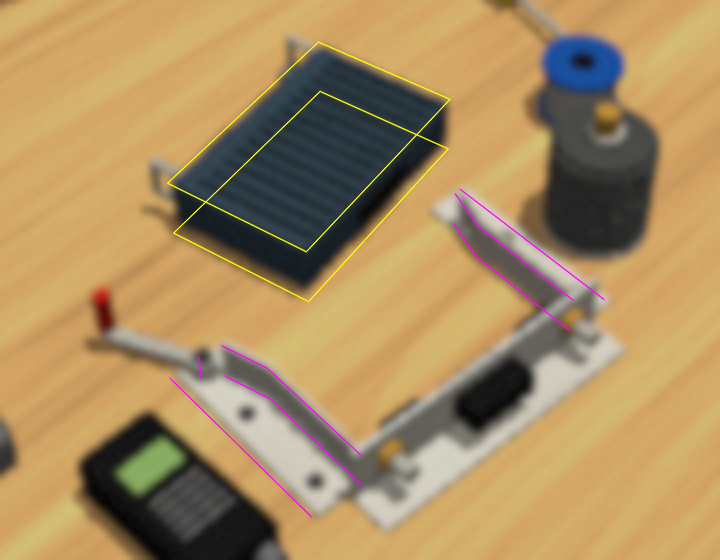

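```bash
cat >> h.py <<'E'
def mv(x,y,z,yaw=None):
    s=read_state(); M=R.from_rotvec(s["tool_rot"]).as_matrix(); d=M.T@(np.array([x,y,z])-s["tool_pos"])
    cur=np.arctan2(M[1,0],M[0,0]); t=0 if yaw is None else -(yaw-cur)
    print("xyz_m",(d/1000).round(4),"turn",round(t,4),"dist",round(np.linalg.norm(d)),"curyaw",round(cur,4),"t",s["time_s"])
E
python3 -c "
from h import *
mv(505,65,231,-.082);mv(505,65,100,-.082);mv(505,65,12,-.082)"
```

```text
xyz_m [-4.167e-01  3.000e-04  4.914e-01] turn -1.096 dist 644 curyaw -1.178 t 1.1
xyz_m [-0.4167  0.1313  0.4914] turn -1.096 dist 658 curyaw -1.178 t 1.1
xyz_m [-0.4167  0.2193  0.4914] turn -1.096 dist 681 curyaw -1.178 t 1.1
```

step_arm([
  [-0.025, 0, 0.03],
  [-0.05, 0, 0.06],
  [-0.075, 0, 0.09],
  [-0.1, 0, 0.12],
  [-0.125, 0, 0.15],
  [-0.15, 0, 0.18],
  [-0.18, 0, 0.21],
  [-0.21, 0, 0.245],
  [-0.235, 0, 0.275],
  [-0.26, 0, 0.305],
  [-0.285, 0, 0.335],
  [-0.31, 0, 0.365],
  [-0.335, 0, 0.395],
  [-0.36, 0, 0.425],
  [-0.385, 0, 0.455],
  [-0.4, 0, 0.475],
  [-0.41, 0, 0.485],
  [-0.4167, 0, 0.4914],
  [-0.4167, 0, 0.4914],
  [-0.4167, 0, 0.4914],
], turn=[-0.1, -0.2, -0.3, -0.4, -0.5, -0.6, -0.7, -0.8, -0.9, -1.0, -1.05, -1.096, -1.096, -1.096, -1.096, -1.096, -1.096, -1.096, -1.096, -1.096], fingers=105)

```text
time_s: 2.77
tool_pos: [504.8, 64.6, 231.2]
tool_rot: [-1.57, 0.064, -0.064]
contact_force: [-0.6, 0.8, -0.6]
opening: 50.3
```

```bash
python3 -c "
from h import *
s=read_state();print(s['tool_pos'],s['opening'],s['joint_positions'],s['contact_force'])
mv(505,65,100,-.082);mv(505,65,12,-.082)"
```

```text
[504.78493041  64.60858046 231.20116683] 50.34994665649142 [ 5.53913546e-02  2.08533854e-01  1.63566212e+00 -1.56687601e-04
  1.29767687e+00  1.37204715e-01] [-0.64787883  0.84089128 -0.63851704]
xyz_m [0.0002 0.1312 0.0004] turn 0.0002 dist 131 curyaw -0.0818 t 2.7667
xyz_m [2.000e-04 2.192e-01 4.000e-04] turn 0.0002 dist 219 curyaw -0.0818 t 2.7667
```

step_arm([
  [0, 0.04, 0],
  [0, 0.08, 0],
  [0, 0.12, 0],
  [0, 0.15, 0],
  [0, 0.18, 0],
  [0, 0.2, 0],
  [0, 0.21, 0],
  [0, 0.217, 0],
  [0, 0.219, 0],
  [0, 0.219, 0],
], turn=[0, 0, 0, 0, 0, 0, 0, 0, 0, 0])

```text
time_s: 3.6
tool_pos: [505.4, 64.6, 13.0]
tool_rot: [-1.57, 0.064, -0.065]
contact_force: [0.5, 0.5, 0.7]
opening: 50.1
```

```bash
cat >> h.py <<'E'
def snap(tag,pr=None):
    t=grab_frame("top"); s=grab_frame("scene"); cv2.imwrite(f"pics/{tag}_t.png",t); cv2.imwrite(f"pics/{tag}_s.png",s)
    pd=np.load("pd.npy")
    overlay(tag,pd if pr is None else pr,pd,t,s)
    a=cv2.imread(f"pics/{tag}_top.png"); b=cv2.imread(f"pics/{tag}_scene.png")
    cv2.imwrite(f"pics/{tag}.png",cv2.resize(np.vstack([a,b]),None,fx=.525,fy=.525,interpolation=cv2.INTER_AREA))
    s=read_state(); print(s["tool_pos"].round(1),s["contact_force"].round(1),s["time_s"])
E
python3 -c "
from h import *
snap('a1',[511,-57,.17])"
```

```text
[505.7  64.9  13.5] [ 0.1 -0.3  0.6] 3.7
```

View pics/a1_top.png

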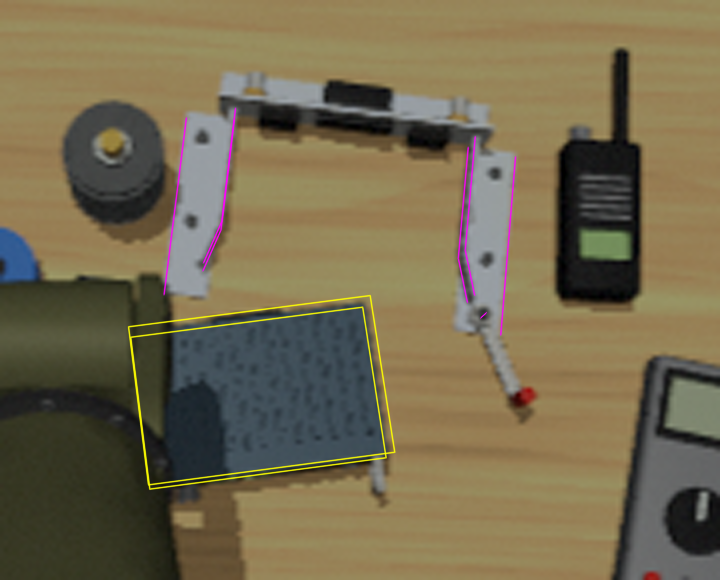

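View pics/a1_scene.png

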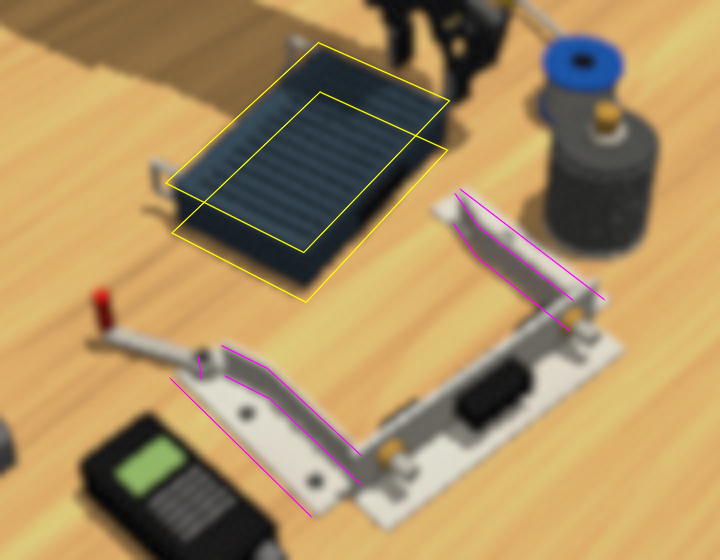

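step_arm([
  [0, 0, -0.006],
  [0, 0, -0.012],
  [0, 0, -0.017],
  [0, 0, -0.021],
  [0, 0, -0.025],
  [0, 0, -0.028],
  [0, 0, -0.031],
  [0, 0, -0.034],
  [0, 0, -0.037],
  [0, 0, -0.04],
  [0, 0, -0.043],
  [0, 0, -0.046],
  [0, 0, -0.049],
  [0, 0, -0.052],
  [0, 0, -0.055],
  [0, 0, -0.055],
], turn=[0, 0, 0, 0, 0, 0, 0, 0, 0, 0, 0, 0, 0, 0, 0, 0])

```text
time_s: 5.03
tool_pos: [500.7, 9.6, 12.6]
tool_rot: [-1.57, 0.064, -0.065]
contact_force: [0.9, 1.0, 0.5]
opening: 50.3
```

```bash
python3 -c "
from h import *
snap('a2',[506,-95,-.082])"
```

```text
[500.3   9.8  12.2] [ 1.1  0.2 -0.2] 5.1333
```

View pics/a2.png

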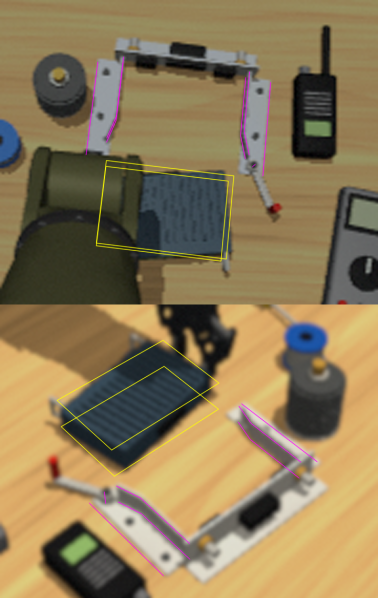

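View pics/a2_top.png

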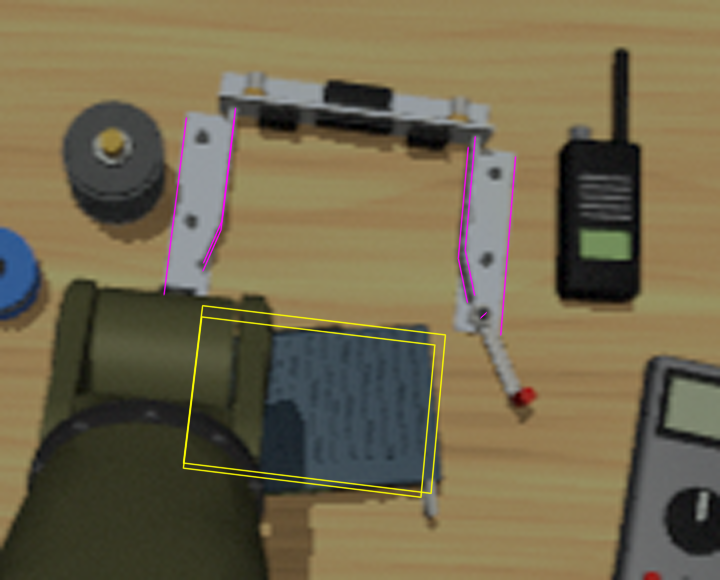

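View pics/a2_scene.png

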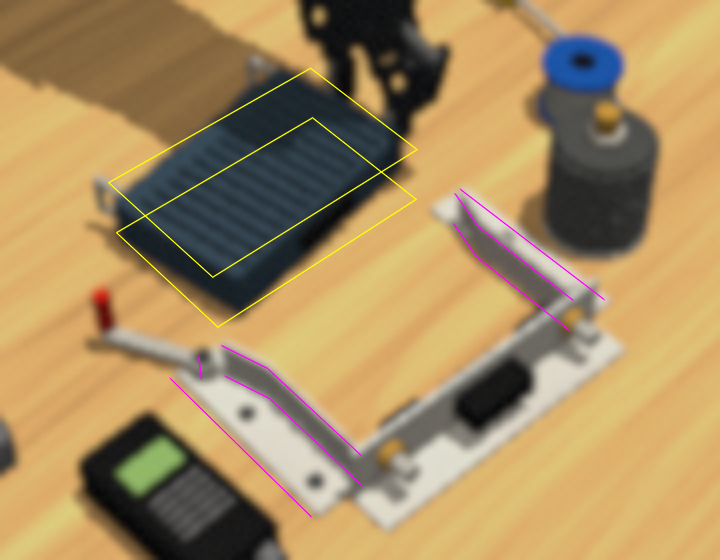

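```bash
cat >> h.py <<'E'
def fit(ro,p0=(510,-90,0)):
    from scipy.optimize import least_squares
    fr=lambda p:np.concatenate([(proj(n,tow(p,P))-uv).ravel() for n,uv,P in ro])
    r=least_squares(fr,p0); d=np.load("pd.npy"); v=r.x[:2]-d[:2]; c,s=np.cos(d[2]),np.sin(d[2])
    print("pose",r.x.round(3),"in dock",(c*v[0]+s*v[1]).round(1),(-s*v[0]+c*v[1]).round(1),(r.x[2]-d[2]).round(3),r.fun.round(1)); return r.x
BR,FR,BL,FL=(54,-84,50),(-54,-84,50),(54,84,50),(-54,84,50)
E
python3 -c "
from h import *
fit([('top',T(428,326),BR),('top',T(438,484),FR),('scene',S(400,150),BL),('scene',S(238,280),BR),('scene',S(117,200),FR)])
fit([('top',T(428,326),BR),('top',T(438,484),FR)])
"
```

```text
pose [ 5.05786e+02 -9.51410e+01  3.80000e-02] in dock -143.1 8.7 0.119 [ 1.7 -1.2  0.3 -1.7  2.5 -3.3 -1.8 -0.5 -1.3 -1.2]
pose [ 4.98827e+02 -9.25270e+01  7.20000e-02] in dock -150.3 10.7 0.154 [ 0.   0.2 -0.  -0.2]
```

step_arm([
  [0, 0, 0.006],
  [0, 0, 0.012],
  [0.015, 0, 0.012],
  [0.028, 0, 0.012],
  [0.028, 0, 0.006],
  [0.028, 0, 0.002],
  [0.028, 0, -0.001],
  [0.028, 0, -0.004],
  [0.028, 0, -0.007],
  [0.028, 0, -0.01],
  [0.028, 0, -0.013],
  [0.028, 0, -0.016],
  [0.028, 0, -0.019],
  [0.028, 0, -0.022],
  [0.028, 0, -0.022],
  [0.028, 0, -0.012],
  [0.028, 0, -0.012],
], turn=[0, 0, 0, 0, 0, 0, 0, 0, 0, 0, 0, 0, 0, 0, 0, 0, 0])

```text
time_s: 6.55
tool_pos: [527.5, -3.0, 12.3]
tool_rot: [-1.57, 0.064, -0.064]
contact_force: [-0.7, 0.8, -0.4]
opening: 50.5
```

```bash
python3 -c "
from h import *
snap('a3',[501,-105,-.082])"
```

```text
[527.5  -3.6  12.4] [ 0.4 -0.4  0. ] 6.65
```

View pics/a3_top.png

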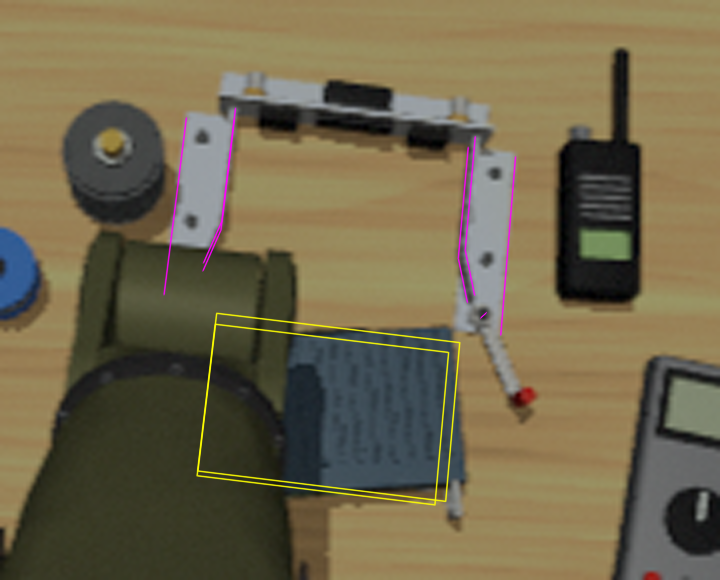

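View pics/a3_scene.png

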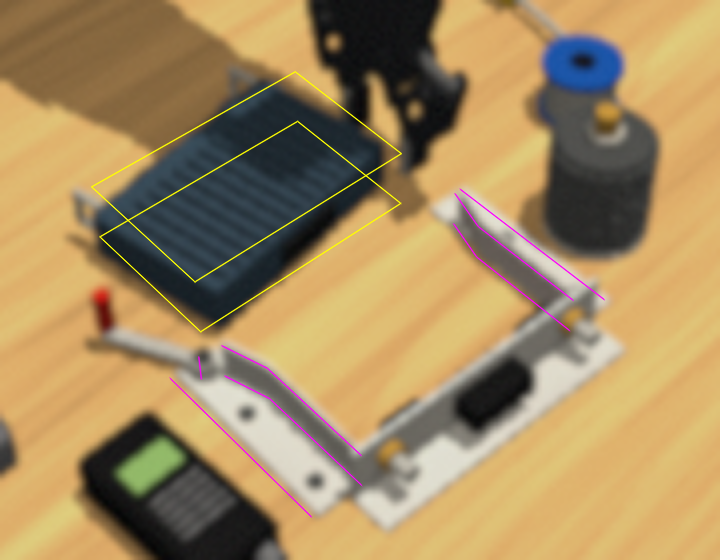

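```bash
python3 -c "
from h import *
a=[('top',T(455,327),BR),('top',T(463,482),FR)]; b=[('scene',S(382,150),BL),('scene',S(216,285),BR),('scene',S(95,215),FR)]
fit(a);fit(b);x=fit(a+b)
print(unproj('scene',S(415,165),10))
t=cv2.imread('pics/a3_t.png');s=cv2.imread('pics/a3_s.png');overlay('a3b',x,np.load('pd.npy'),t,s)
"
```

```text
pose [ 5.01203e+02 -1.10366e+02  5.60000e-02] in dock -146.4 -6.9 0.138 [-0.  -0.2  0.   0.2]
pose [ 5.03489e+02 -1.12285e+02  8.80000e-02] in dock -144.0 -8.6 0.17 [ 1.4 -1.7 -0.1  1.8 -1.3 -0.6]
pose [ 5.02037e+02 -1.11042e+02  7.10000e-02] in dock -145.5 -7.5 0.153 [-0.1 -0.9  0.5 -0.6  1.5 -1.8 -0.8  1.1 -1.4 -1.6]
[[549.74304666   3.85213624  10.        ]]
```

View pics/a3b_scene.png

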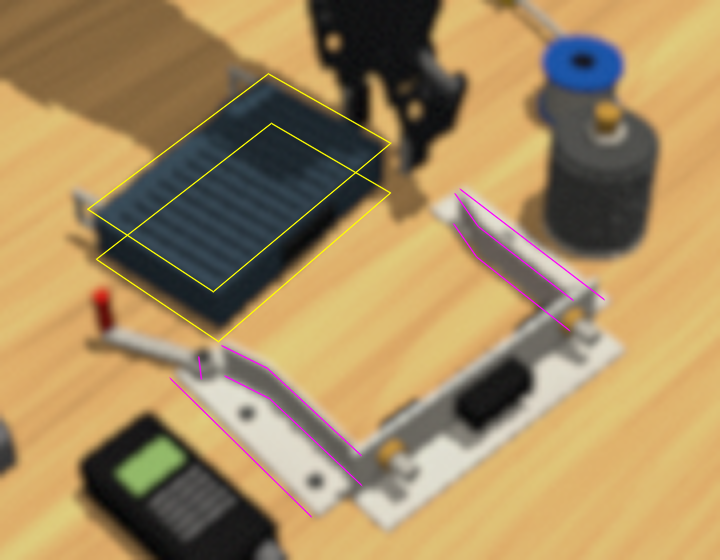

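View pics/a3b_top.png

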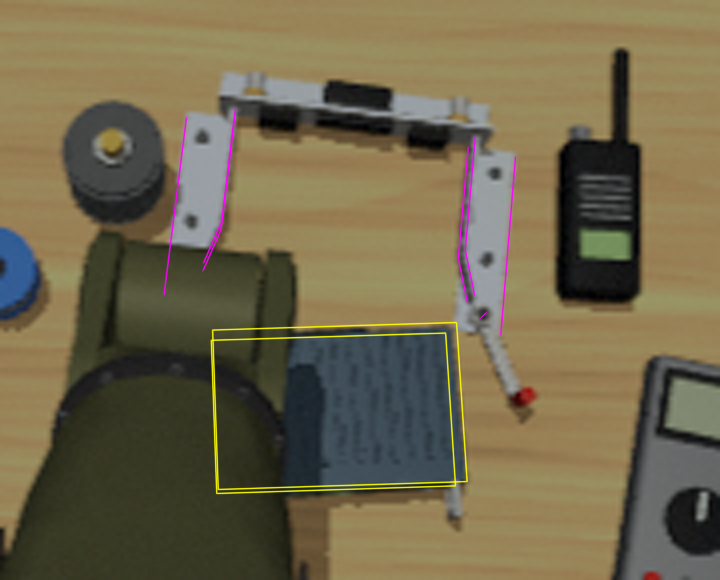

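```bash
python3 -c "
from h import *
mv(464,-230,120,-.082);mv(464,-230,12,-.082)"
```

```text
xyz_m [-0.0449 -0.1076 -0.2308] turn 0.0009 dist 259 curyaw -0.0811 t 6.65
xyz_m [-0.045   0.0004 -0.2308] turn 0.0009 dist 235 curyaw -0.0811 t 6.65
```

step_arm([
  [0, -0.03, 0.005],
  [0, -0.07, 0.005],
  [0, -0.108, 0],
  [-0.015, -0.108, -0.04],
  [-0.025, -0.108, -0.08],
  [-0.035, -0.108, -0.12],
  [-0.042, -0.108, -0.16],
  [-0.045, -0.108, -0.195],
  [-0.045, -0.108, -0.22],
  [-0.045, -0.108, -0.231],
  [-0.045, -0.108, -0.231],
  [-0.045, -0.07, -0.231],
  [-0.045, -0.035, -0.231],
  [-0.045, -0.015, -0.231],
  [-0.045, -0.003, -0.231],
  [-0.045, 0, -0.231],
  [-0.045, 0, -0.231],
], turn=[0, 0, 0, 0, 0, 0, 0, 0, 0, 0, 0, 0, 0, 0, 0, 0, 0], fingers=255)

```text
time_s: 8.07
tool_pos: [464.0, -229.9, 12.3]
tool_rot: [-1.57, 0.064, -0.063]
contact_force: [-0.2, 0.4, 0.3]
opening: -0.3
```

```bash
python3 -c "
from h import *
snap('a4',[502,-111,.07])"
```

```text
[ 464.5 -230.6   13.6] [-0.5  1.3 -0.4] 8.1667
```

View pics/a4_top.png

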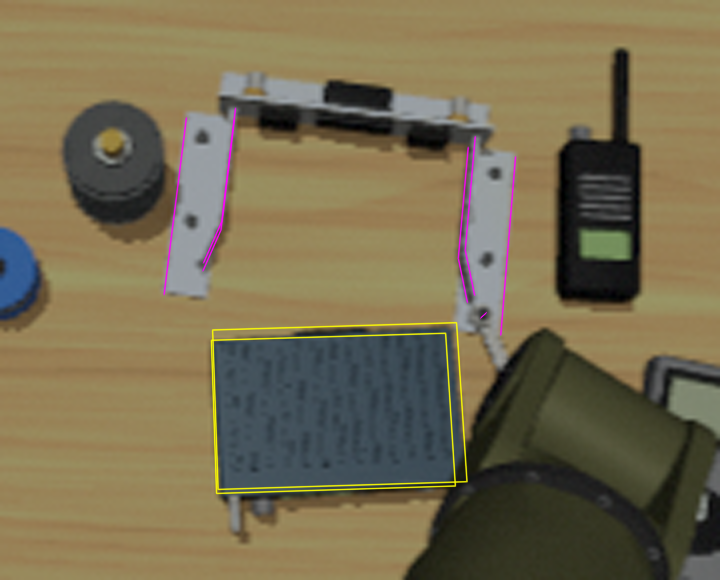

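View pics/a4_scene.png

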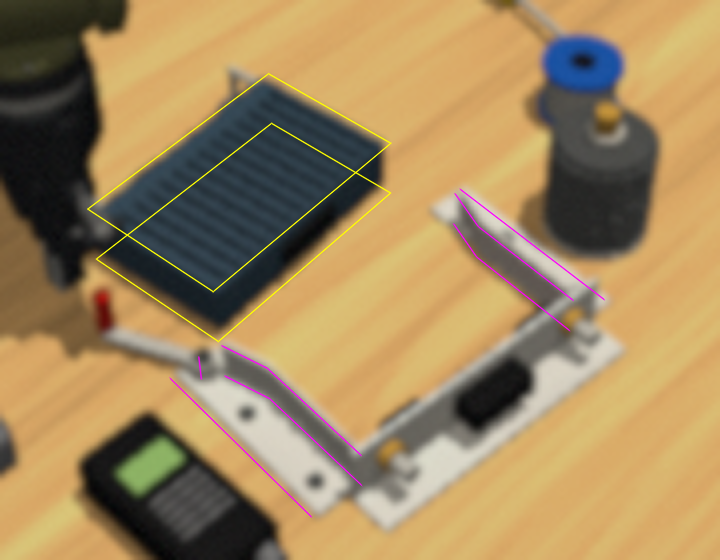

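step_arm([
  [0, 0, 0.005],
  [0, 0, 0.01],
  [0, 0, 0.015],
  [0, 0, 0.018],
  [0, 0, 0.021],
  [0, 0, 0.024],
  [0, 0, 0.027],
  [0, 0, 0.03],
  [0, 0, 0.033],
  [0, 0, 0.036],
  [0, 0, 0.038],
  [0, 0, 0.038],
  [0, 0, 0.02],
  [0, 0, 0.01],
  [0, 0, 0],
], turn=[0, 0, 0, 0, 0, 0, 0, 0, 0, 0, 0, 0, 0, 0, 0])

```text
time_s: 9.42
tool_pos: [463.5, -231.2, 12.1]
tool_rot: [-1.569, 0.065, -0.064]
contact_force: [-0.0, 0.8, -0.4]
opening: -0.2
```

```bash
python3 -c "
from h import *
snap('a5',[504,-104,-.082])"
```

```text
[ 463.4 -231.7   12.1] [-0.4  0.2 -0.4] 9.5167
```

View pics/a5_top.png

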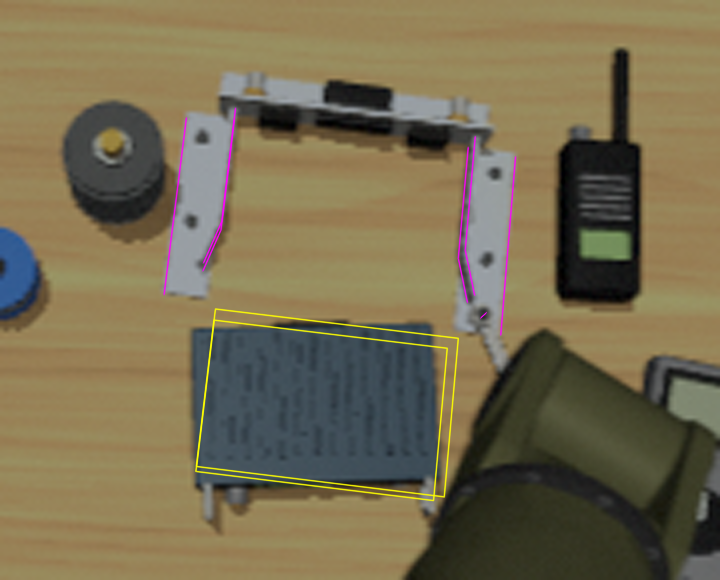

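View pics/a5_scene.png

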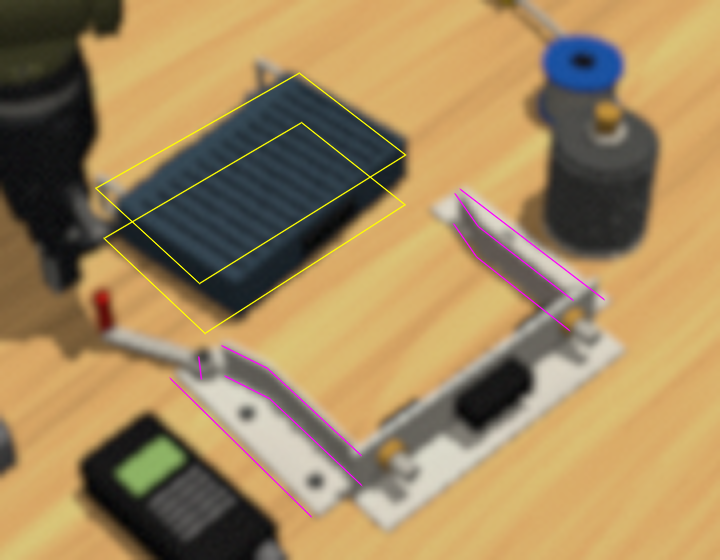

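```bash
python3 -c "
from h import *
a=[('top',T(192,329),BL),('top',T(432,324),BR),('top',T(438,482),FR),('top',T(196,488),FL)]
x=fit(a);t=cv2.imread('pics/a5_t.png');s=cv2.imread('pics/a5_s.png');overlay('a5b',x,np.load('pd.npy'),t,s)
a=cv2.imread('pics/a4_t.png');
a=[('top',T(213,338),BL),('top',T(455,326),BR),('top',T(460,482),FR),('top',T(218,493),FL)];fit(a)
"
```

```text
pose [ 5.01138e+02 -9.47700e+01  6.00000e-02] in dock -147.8 8.7 0.142 [-0.3  0.2  0.1  0.3  0.6 -0.2 -0.4 -0.4]
pose [ 4.98992e+02 -1.09974e+02  7.70000e-02] in dock -148.7 -6.7 0.159 [-0.4 -0.5 -0.6  0.3  1.   0.3 -0.  -0.1]
```

View pics/a5b_top.png

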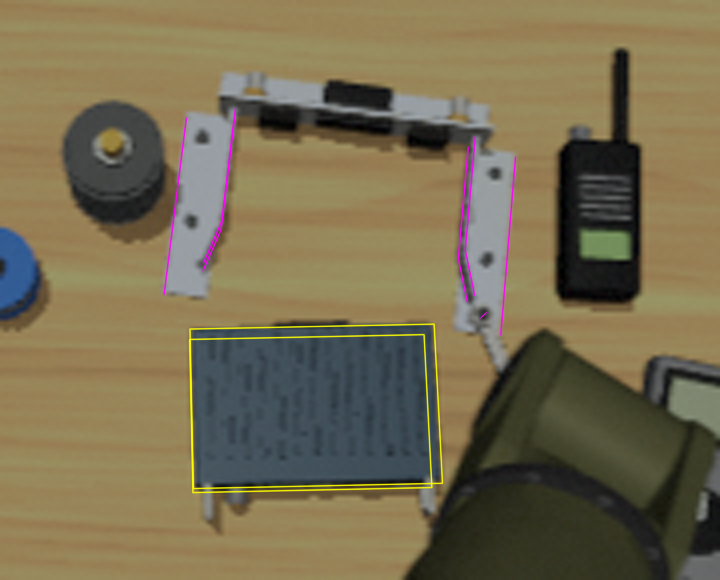

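```bash
python3 -c "
from h import *
mv(542,20,120,-.082);mv(542,20,12,-.082)"
```

```text
xyz_m [ 0.0572 -0.1078  0.2574] turn -0.0017 dist 285 curyaw -0.0837 t 9.5167
xyz_m [5.720e-02 2.000e-04 2.574e-01] turn -0.0017 dist 264 curyaw -0.0837 t 9.5167
```

step_arm([
  [0, -0.035, 0],
  [0, -0.075, 0],
  [0, -0.108, 0],
  [0.01, -0.108, 0.04],
  [0.02, -0.108, 0.08],
  [0.03, -0.108, 0.12],
  [0.04, -0.108, 0.16],
  [0.05, -0.108, 0.2],
  [0.055, -0.108, 0.235],
  [0.057, -0.108, 0.257],
  [0.057, -0.108, 0.257],
  [0.057, -0.07, 0.257],
  [0.057, -0.035, 0.257],
  [0.057, -0.015, 0.257],
  [0.057, -0.003, 0.257],
  [0.057, 0, 0.257],
  [0.057, 0, 0.257],
], turn=[0, 0, 0, 0, 0, 0, 0, 0, 0, 0, 0, 0, 0, 0, 0, 0, 0])

```text
time_s: 10.93
tool_pos: [541.5, 20.7, 12.3]
tool_rot: [-1.57, 0.065, -0.064]
contact_force: [-0.6, -0.4, -0.4]
opening: 0.0
```

step_arm([
  [0, 0, -0.005],
  [0, 0, -0.01],
  [0, 0, -0.014],
  [0, 0, -0.017],
  [0, 0, -0.02],
  [0, 0, -0.023],
  [0, 0, -0.026],
  [0, 0, -0.029],
  [0, 0, -0.032],
  [0, 0, -0.032],
  [0, 0, -0.022],
], turn=[0, 0, 0, 0, 0, 0, 0, 0, 0, 0, 0])

```text
time_s: 11.85
tool_pos: [539.7, -2.1, 12.6]
tool_rot: [-1.57, 0.065, -0.066]
contact_force: [-0.7, -0.3, -0.6]
opening: 0.1
```

```bash
python3 -c "
from h import *
snap('a6',[501,-102,-.02])"
```

```text
[ 5.396e+02 -1.000e-01  1.230e+01] [0.4 0.2 0.1] 11.95
```

View pics/a6_top.png

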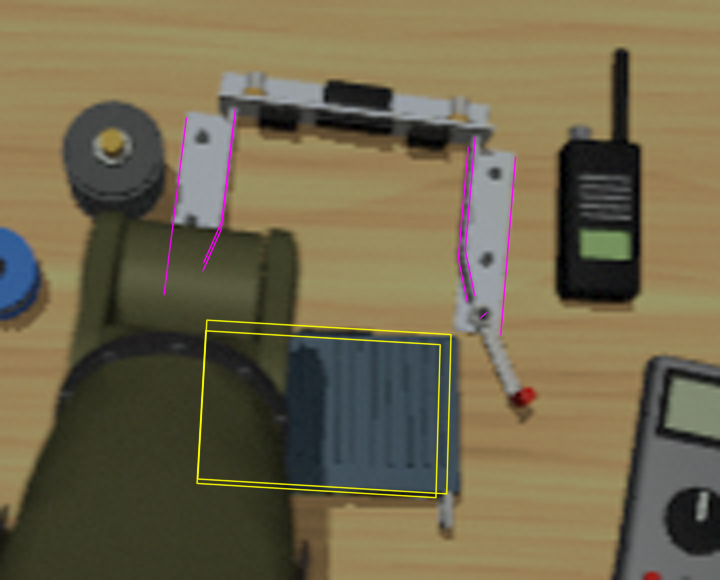

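View pics/a6_scene.png

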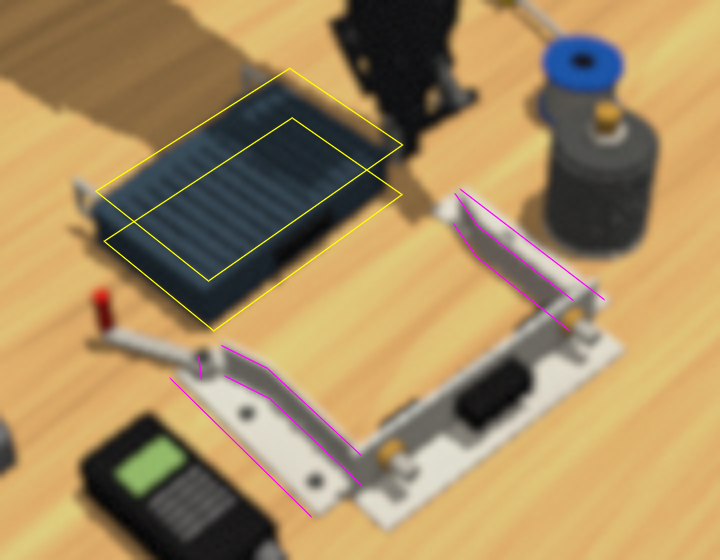

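```bash
python3 -c "
from h import *
a=[('top',T(457,335),BR),('top',T(458,493),FR)]
fit(a); b=[('scene',S(387,155),BL),('scene',S(210,290),BR),('scene',S(95,212),FR)]
x=fit(a+b);t=cv2.imread('pics/a6_t.png');s=cv2.imread('pics/a6_s.png');overlay('a6b',x,np.load('pd.npy'),t,s)
"
```

```text
pose [ 4.98318e+02 -1.09263e+02  1.20000e-02] in dock -149.4 -6.0 0.094 [-0.   0.2  0.  -0.2]
pose [ 5.02808e+02 -1.10626e+02  1.20000e-02] in dock -144.8 -7.0 0.094 [ 0.5 -1.4  0.5 -1.8  1.2 -1.5 -1.3 -0.3 -1.4 -2.4]
```

View pics/a6b_top.png

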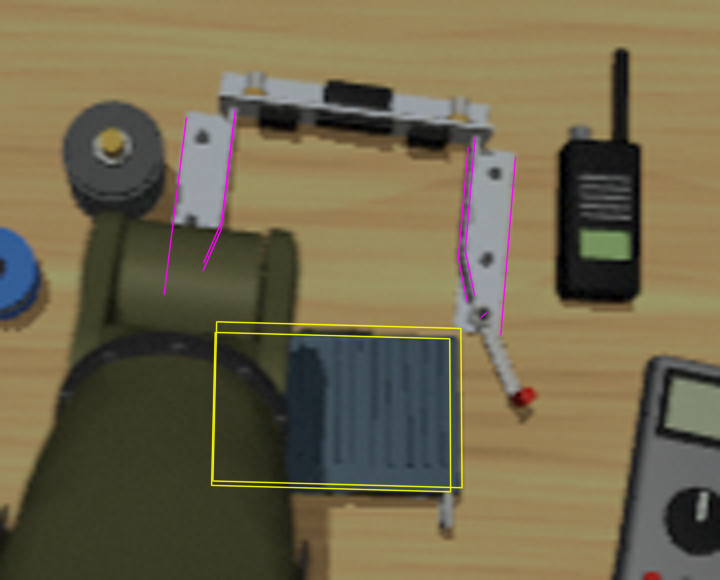

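```bash
python3 -c "
from h import *
mv(413,-105,120,-1.653);mv(413,-105,12,-1.653)"
```

```text
xyz_m [-0.1177 -0.1077 -0.1148] turn 1.5715 dist 197 curyaw -0.0815 t 11.95
xyz_m [-0.1177  0.0003 -0.1148] turn 1.5715 dist 164 curyaw -0.0815 t 11.95
```

step_arm([
  [0, -0.035, 0.005],
  [0, -0.075, 0.005],
  [0, -0.108, 0],
  [-0.01, -0.108, -0.01],
  [-0.02, -0.108, -0.02],
  [-0.035, -0.108, -0.035],
  [-0.05, -0.108, -0.05],
  [-0.065, -0.108, -0.065],
  [-0.08, -0.108, -0.08],
  [-0.095, -0.108, -0.095],
  [-0.11, -0.108, -0.11],
  [-0.118, -0.108, -0.115],
  [-0.118, -0.108, -0.115],
  [-0.118, -0.108, -0.115],
  [-0.118, -0.108, -0.115],
  [-0.118, -0.108, -0.115],
  [-0.118, -0.108, -0.115],
], turn=[0, 0, 0, 0.12, 0.24, 0.36, 0.48, 0.6, 0.72, 0.84, 0.96, 1.08, 1.2, 1.32, 1.44, 1.5715, 1.5715], fingers=82)

```text
time_s: 13.37
tool_pos: [412.6, -105.9, 120.3]
tool_rot: [-1.166, 1.274, -1.274]
contact_force: [0.1, -0.1, -0.4]
opening: 58.0
```

```bash
python3 -c "
from h import *
s=read_state();print(s['opening'],s['joint_positions'].round(2));mv(413,-105,12,-1.653);snap('a7',[499,-109,.012])"
```

```text
57.975712550162086 [-0.34  0.16  1.97 -0.    1.    1.32]
xyz_m [-0.0009  0.1083  0.0004] turn -0.0063 dist 108 curyaw -1.6593 t 13.3667
[ 412.6 -105.9  120.3] [1.  0.7 0.2] 13.4667
```

View pics/a7_top.png

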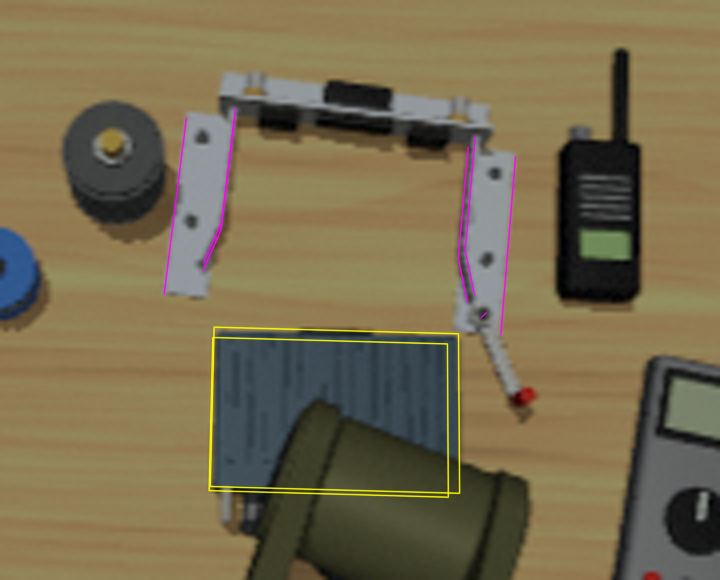

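View pics/a7_scene.png

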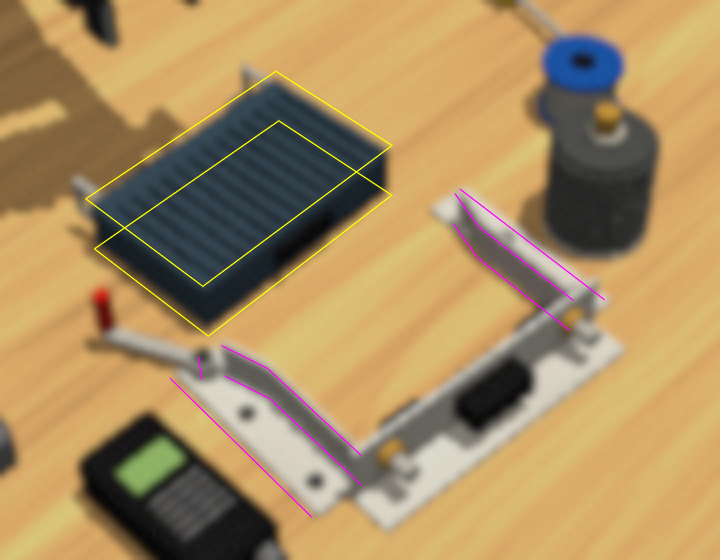

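step_arm([
  [0.001, 0.03, 0],
  [0.002, 0.065, 0],
  [0.002, 0.09, 0],
  [0.002, 0.102, 0],
  [0.002, 0.108, 0],
  [0.002, 0.108, 0.006],
  [0.002, 0.108, 0.012],
  [0.002, 0.108, 0.015],
  [0.002, 0.108, 0.018],
  [0.002, 0.108, 0.021],
  [0.002, 0.108, 0.024],
  [0.002, 0.108, 0.027],
  [0.002, 0.108, 0.03],
  [0.002, 0.108, 0.033],
  [0.002, 0.108, 0.036],
  [0.002, 0.108, 0.039],
  [0.002, 0.108, 0.042],
  [0.002, 0.108, 0.042],
], turn=[-0.006, -0.006, -0.006, -0.006, -0.006, -0.006, -0.006, -0.006, -0.006, -0.006, -0.006, -0.006, -0.006, -0.006, -0.006, -0.006, -0.006, -0.006])

```text
time_s: 14.97
tool_pos: [455.0, -111.5, 12.9]
tool_rot: [-1.172, 1.264, -1.265]
contact_force: [-0.7, -0.3, -1.4]
opening: 57.9
```

```bash
python3 -c "
from h import *
snap('a8',[522,-109,-.05])"
```

```text
[ 454.8 -111.6   12.8] [ 0.2 -0.7 -1. ] 15.0667
```

View pics/a8_top.png

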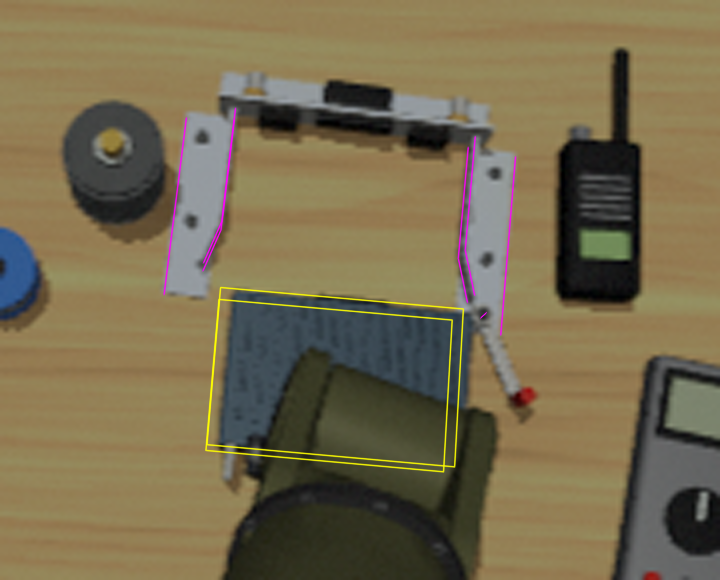

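View pics/a8_scene.png

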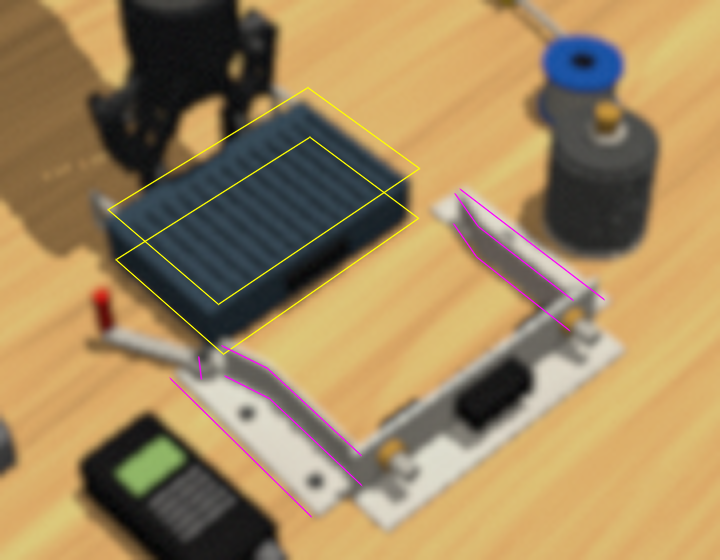

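```bash
python3 -c "
from h import *
t=cv2.imread('pics/a8_t.png');s=cv2.imread('pics/a8_s.png')
a=[('top',T(233,291),BL),('top',T(474,315),BR),('top',T(219,446),FL)]
x=fit(a);overlay('a8b',x,np.load('pd.npy'),t,s)
"
```

```text
pose [ 5.19510e+02 -1.17002e+02 -5.90000e-02] in dock -127.6 -12.0 0.022 [ 0.1  0.1 -0.1 -0.  -0.  -0.1]
```

View pics/a8b_top.png

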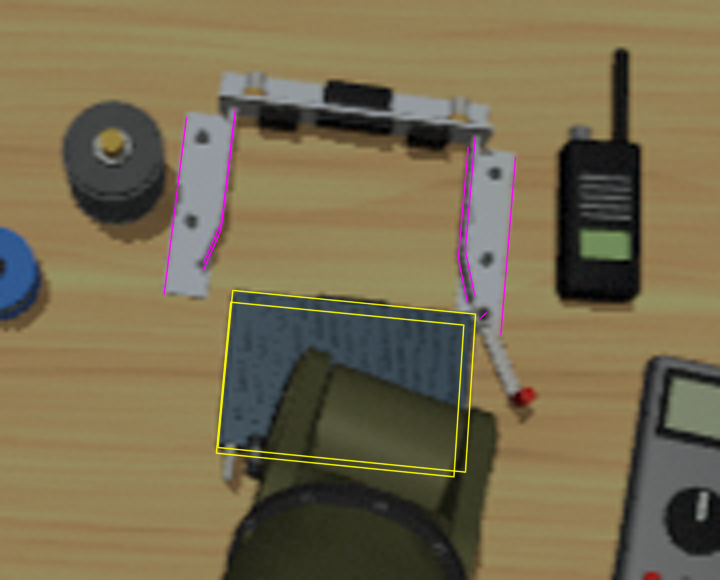

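View pics/a8b_scene.png

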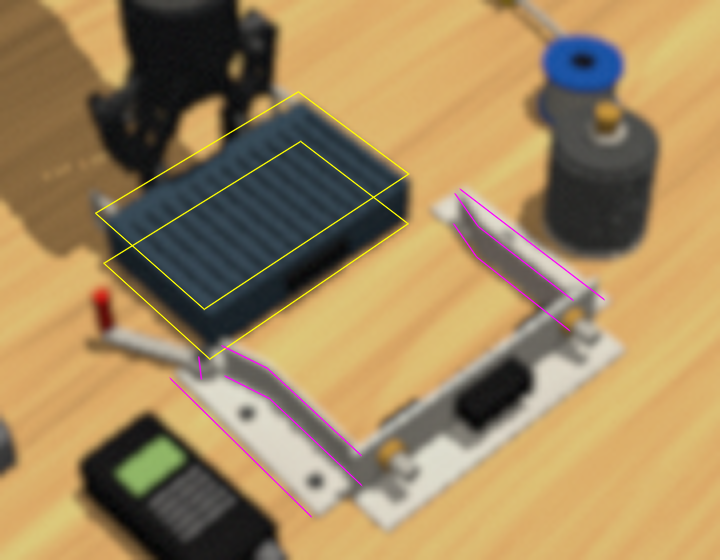

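```bash
python3 -c "
from h import *
mv(478,-230,120,-1.653);mv(478,-230,12,-1.653)"
```

```text
xyz_m [ 0.1163 -0.1072  0.0323] turn 0.0059 dist 161 curyaw -1.6471 t 15.0667
xyz_m [0.1163 0.0008 0.0321] turn 0.0059 dist 121 curyaw -1.6471 t 15.0667
```

step_arm([
  [0, 0, -0.01],
  [0, -0.03, -0.012],
  [0, -0.07, -0.012],
  [0, -0.107, -0.01],
  [0.03, -0.107, 0.005],
  [0.06, -0.107, 0.02],
  [0.09, -0.107, 0.032],
  [0.11, -0.107, 0.032],
  [0.116, -0.107, 0.032],
  [0.116, -0.107, 0.032],
  [0.116, -0.07, 0.032],
  [0.116, -0.035, 0.032],
  [0.116, -0.012, 0.032],
  [0.116, 0, 0.032],
  [0.116, 0, 0.032],
], turn=[0.006, 0.006, 0.006, 0.006, 0.006, 0.006, 0.006, 0.006, 0.006, 0.006, 0.006, 0.006, 0.006, 0.006, 0.006], fingers=255)

```text
time_s: 16.32
tool_pos: [476.4, -228.1, 10.4]
tool_rot: [-1.17, 1.273, -1.266]
contact_force: [-0.4, 0.2, 0.2]
opening: -0.1
```

```bash
python3 -c "
from h import *
snap('a9',[519.5,-117,-.059])"
```

```text
[ 478.  -229.3   13.3] [ 0.4 -0.3  1.8] 16.4167
```

View pics/a9_top.png

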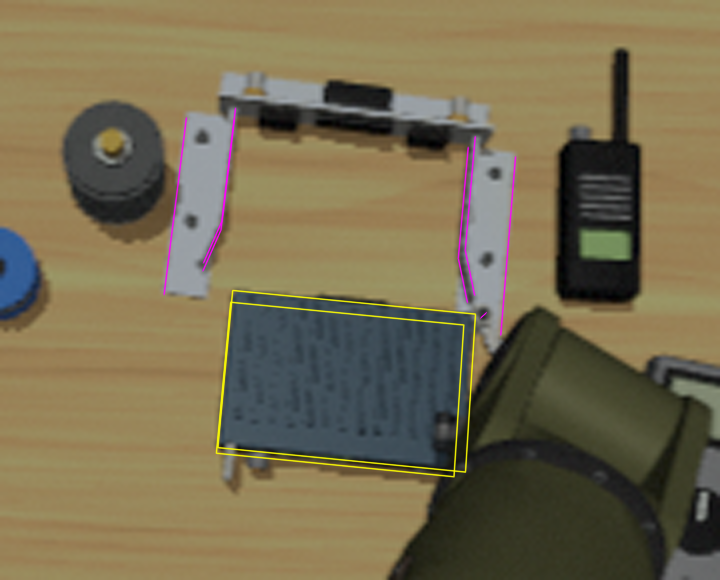

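View pics/a9_scene.png

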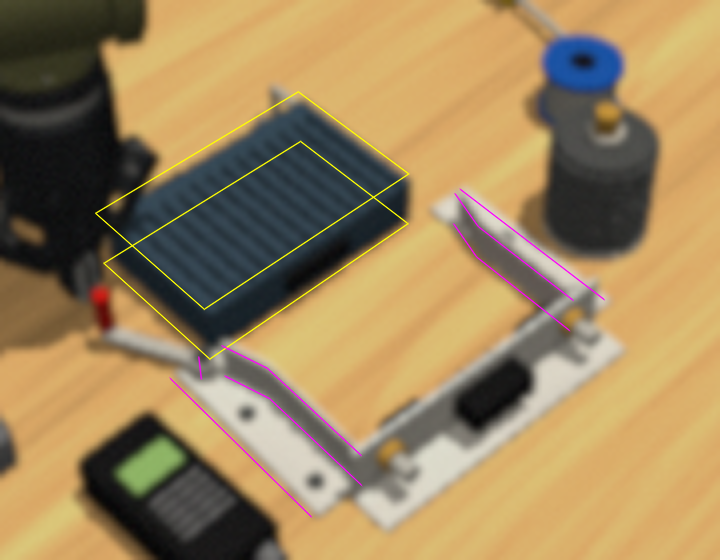

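step_arm([
  [0, -0.016, 0],
  [-0.005, -0.016, 0],
  [-0.01, -0.016, 0],
  [-0.013, -0.016, 0],
  [-0.016, -0.016, 0],
  [-0.019, -0.016, 0],
  [-0.022, -0.016, 0],
  [-0.025, -0.016, 0],
  [-0.027, -0.016, 0],
  [-0.027, -0.016, 0],
  [-0.015, -0.016, 0],
  [0, -0.016, 0],
  [0.01, -0.016, -0.01],
], turn=[0, 0, 0, 0, 0, 0, 0, 0, 0, 0, 0, 0, 0])

```text
time_s: 17.5
tool_pos: [467.4, -240.3, 28.4]
tool_rot: [-1.168, 1.269, -1.27]
contact_force: [0.3, 0.5, 0.2]
opening: -0.1
```

```bash
python3 -c "
from h import *
snap('b1',[520.5,-105,-.082])"
```

```text
[ 465.6 -240.3   28. ] [-0.8 -0.1 -0. ] 17.6
```

View pics/b1_top.png

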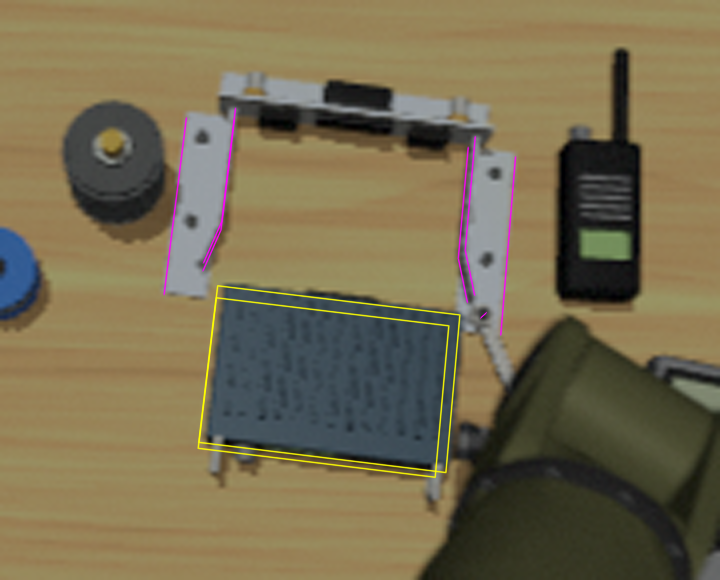

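View pics/b1_scene.png

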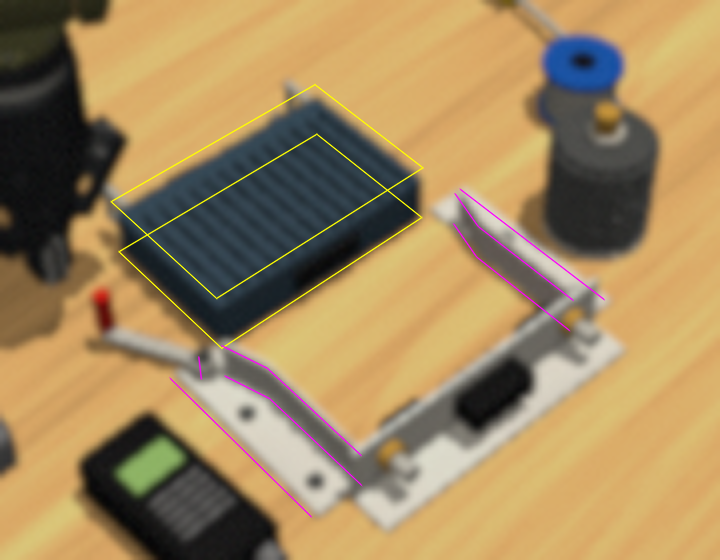

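```bash
python3 -c "
from h import *
mv(424,-97,120,-1.653);mv(424,-97,12,-1.653)"
```

```text
xyz_m [-0.1393 -0.0919 -0.0536] turn -0.0024 dist 175 curyaw -1.6554 t 17.6
xyz_m [-0.1393  0.0161 -0.0536] turn -0.0024 dist 150 curyaw -1.6554 t 17.6
```

step_arm([
  [0, -0.035, -0.01],
  [0, -0.07, -0.02],
  [-0.01, -0.092, -0.035],
  [-0.045, -0.092, -0.05],
  [-0.08, -0.092, -0.054],
  [-0.11, -0.092, -0.054],
  [-0.13, -0.092, -0.054],
  [-0.139, -0.092, -0.054],
  [-0.139, -0.092, -0.054],
  [-0.139, -0.055, -0.054],
  [-0.139, -0.02, -0.054],
  [-0.139, 0.004, -0.054],
  [-0.139, 0.014, -0.054],
  [-0.139, 0.016, -0.054],
  [-0.139, 0.016, -0.054],
], turn=[-0.002, -0.002, -0.002, -0.002, -0.002, -0.002, -0.002, -0.002, -0.002, -0.002, -0.002, -0.002, -0.002, -0.002, -0.002], fingers=82)

```text
time_s: 18.85
tool_pos: [424.5, -96.4, 12.5]
tool_rot: [-1.17, 1.269, -1.269]
contact_force: [-0.6, -0.9, 0.3]
opening: 57.8
```

step_arm([
  [0, 0, 0.01],
  [0, 0, 0.02],
  [0, 0, 0.026],
  [0, 0, 0.03],
  [0, 0, 0.034],
  [0, 0, 0.038],
  [0, 0, 0.042],
  [0, 0, 0.046],
  [0, 0, 0.05],
  [0, 0, 0.054],
  [0, 0, 0.058],
  [0, 0, 0.062],
  [0, 0, 0.066],
  [0, 0, 0.07],
  [0, 0, 0.07],
], turn=[0, 0, 0, 0, 0, 0, 0, 0, 0, 0, 0, 0, 0, 0, 0])

```text
time_s: 20.1
tool_pos: [494.3, -101.5, 12.4]
tool_rot: [-1.17, 1.268, -1.268]
contact_force: [0.5, 0.6, -0.5]
opening: 58.0
```

```bash
python3 -c "
from h import *
snap('b2',tow(np.load('pd.npy'),[(-89,0,0)])[0].tolist()[:2]+[-.082]); mv(424,-97,12,-1.653)"
```

```text
[ 494.1 -101.4   12.4] [ 0.6 -0.1 -0.3] 20.2
xyz_m [ 0.0012  0.0004 -0.0702] turn 0.0016 dist 70 curyaw -1.6514 t 20.2
```

View pics/b2_top.png

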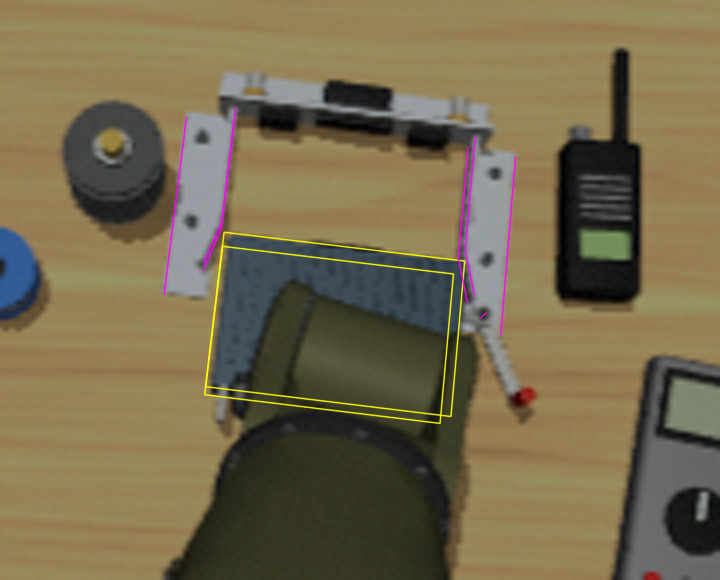

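View pics/b2_scene.png

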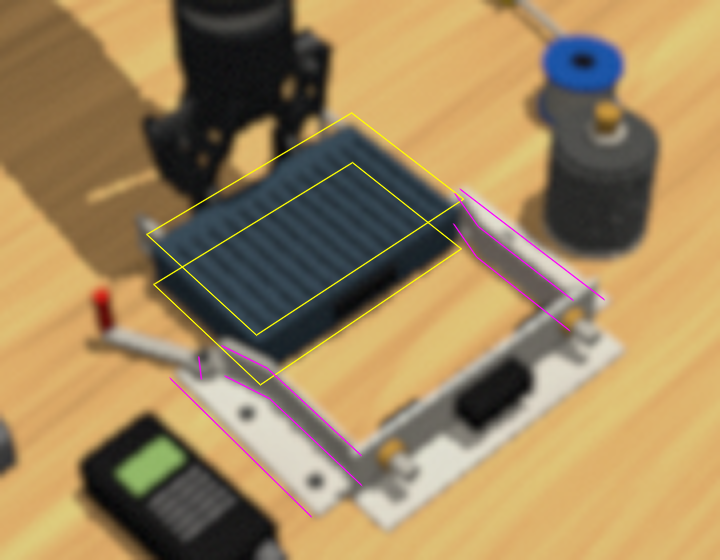

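step_arm([
  [0, 0, 0.004],
  [0, 0, 0.008],
  [0, 0, 0.012],
  [0, 0, 0.016],
  [0, 0, 0.02],
  [0, 0, 0.024],
  [0, 0, 0.028],
  [0, 0, 0.032],
  [0, 0, 0.036],
  [0, 0, 0.04],
  [0, 0, 0.044],
  [0, 0, 0.048],
], turn=[0, 0, 0, 0, 0, 0, 0, 0, 0, 0, 0, 0])

```text
time_s: 21.2
tool_pos: [542.2, -105.3, 12.3]
tool_rot: [-1.17, 1.269, -1.268]
contact_force: [-3.3, 3.4, -1.1]
opening: 57.6
```

step_arm([
  [0, 0, 0.004],
  [0, 0, 0.008],
  [0, 0, 0.012],
  [0, 0, 0.016],
  [0, 0, 0.02],
  [0, 0, 0.024],
  [0, 0, 0.028],
  [0, 0, 0.03],
], turn=[0, 0, 0, 0, 0, 0, 0, 0])

```text
time_s: 21.87
tool_pos: [572.3, -107.7, 12.4]
tool_rot: [-1.17, 1.268, -1.269]
contact_force: [-4.5, 3.2, 1.8]
opening: 58.0
```

```bash
python3 -c "
from h import *
snap('b3',tow(np.load('pd.npy'),[(-12,0,0)])[0].tolist()[:2]+[-.082])"
```

```text
[ 572.5 -108.    12.5] [ 0.5 -0.   0.4] 21.9667
```

View pics/b3_top.png

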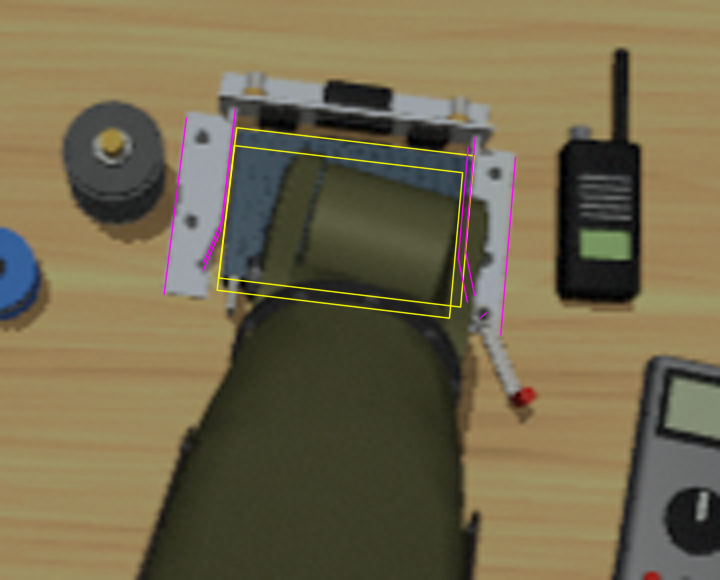

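View pics/b3_scene.png

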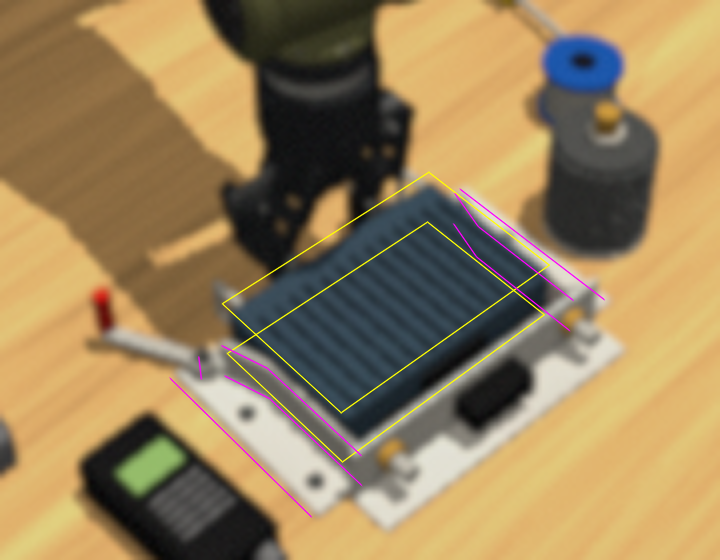

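step_arm([
  [0, 0, 0.002],
  [0, 0, 0.004],
  [0, 0, 0.006],
  [0, 0, 0.008],
  [0, 0, 0.009],
], turn=[0, 0, 0, 0, 0])

```text
time_s: 22.38
tool_pos: [580.8, -108.6, 12.5]
tool_rot: [-1.17, 1.268, -1.269]
contact_force: [-5.9, 0.1, 2.3]
opening: 57.8
```

step_arm([
  [0, 0, 0.001],
  [0, 0, 0.002],
], turn=[0, 0])

```text
time_s: 22.55
tool_pos: [581.9, -108.7, 12.5]
tool_rot: [-1.171, 1.27, -1.267]
contact_force: [-20.0, 3.4, 13.5]
opening: 58.4
```

step_arm([
  [0, 0, 0.001],
  [0, 0, 0.002],
], turn=[0, 0])

```text
time_s: 22.72
tool_pos: [582.0, -108.6, 12.4]
tool_rot: [-1.175, 1.275, -1.265]
contact_force: [-38.3, 5.1, 25.7]
opening: 57.7
```

step_arm([
  [0, 0, -0.005],
  [0, 0, -0.02],
  [0, 0, -0.04],
  [0, -0.03, -0.06],
  [0, -0.07, -0.08],
  [0, -0.11, -0.11],
  [0, -0.15, -0.14],
  [0, -0.18, -0.17],
  [0, -0.18, -0.19],
  [0, -0.18, -0.2],
  [0, -0.18, -0.2],
], turn=[0, 0, 0, 0, 0, 0, 0, 0, 0, 0, 0], fingers=255)

```text
time_s: 23.63
tool_pos: [384.6, -92.8, 193.4]
tool_rot: [-1.168, 1.266, -1.271]
contact_force: [0.7, 0.4, -0.2]
opening: 0.3
```

```bash
python3 -c "
from h import *
snap('b4')"
```

```text
[386.  -92.9 192.2] [-0.5 -0.2 -0.2] 23.7333
```

View pics/b4_top.png

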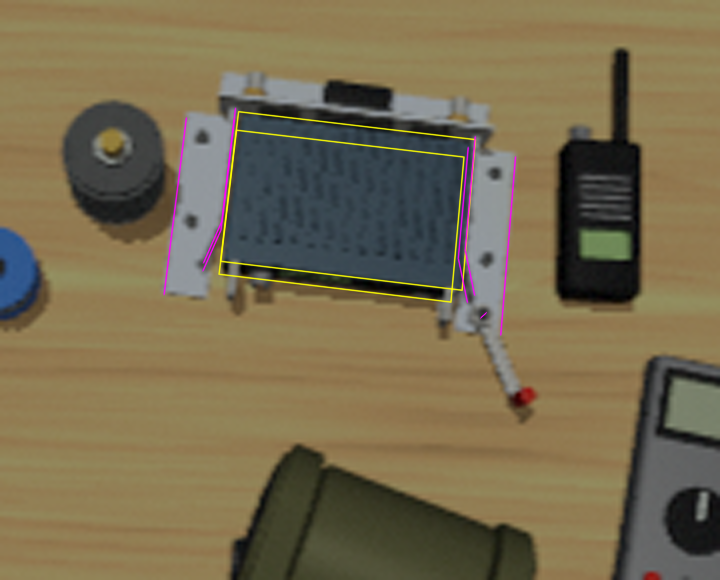

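View pics/b4_scene.png

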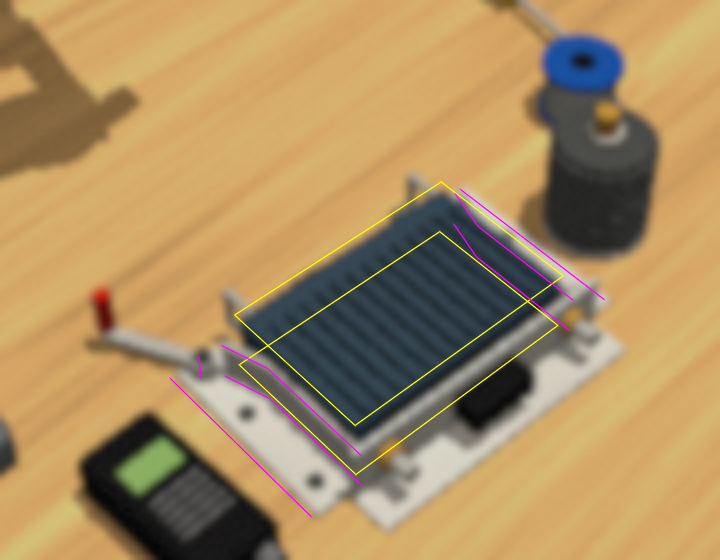

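```bash
cat >> h.py <<'E'
def peg(tag):
    out={}
    for n in("top","scene"):
        im=cv2.imread(f"pics/{tag}_{n[0]}.png"); hsv=cv2.cvtColor(im,cv2.COLOR_BGR2HSV)
        m=(((hsv[...,0]<6)|(hsv[...,0]>174))&(hsv[...,1]>150)&(hsv[...,2]>70)); 
        r=np.zeros_like(m)
        if n=="top": r[140:285,300:410]=1
        else: r[230:310,150:300]=1
        y,x=np.nonzero(m&r); out[n]=(x,y); print(n,len(x),x.mean().round(1),y.mean().round(1),x.min(),x.max(),y.min(),y.max())
    return out
E
python3 -c "
from h import *
peg('b4')
print(tri(T(525,395),S(101,296)))
pd=np.load('pd.npy')
print('pivot',tow(pd,[(-63.5,-108,22)]), proj('top',tow(pd,[(-63.5,-108,22)])),unproj('top',T(484,315),22),unproj('top',T(525,396),48))
"
```

```text
top 16 373.0 255.3 360 394 237 284
scene 19 195.4 256.2 194 197 253 261
(array([ 514.4, -239.9,   47.4]), array([-0.2, -0.1, -0.2,  0. ]))
pivot [[ 575.6030061  -217.91361334   22.        ]] [[351.06544178 217.6830131 ]] [[ 573.61464592 -216.58581136   22.        ]] [[ 513.32837642 -240.20488862   48.        ]]
```

```bash
python3 -c "
from h import *
mv(524.5,-270,120,.361);mv(524.5,-270,26,.361)"
```

```text
xyz_m [0.1653 0.0724 0.1523] turn -2.013 dist 236 curyaw -1.652 t 23.7333
xyz_m [0.1653 0.1664 0.1522] turn -2.013 dist 280 curyaw -1.652 t 23.7333
```

step_arm([
  [0.01, 0, 0.01],
  [0.02, 0, 0.02],
  [0.035, 0, 0.03],
  [0.05, 0, 0.045],
  [0.065, 0, 0.06],
  [0.08, 0, 0.075],
  [0.095, 0, 0.09],
  [0.11, 0, 0.105],
  [0.125, 0, 0.12],
  [0.14, 0, 0.135],
  [0.155, 0, 0.145],
  [0.165, 0, 0.152],
  [0.165, 0, 0.152],
  [0.165, 0.02, 0.152],
  [0.165, 0.04, 0.152],
  [0.165, 0.06, 0.152],
  [0.165, 0.072, 0.152],
  [0.165, 0.072, 0.152],
  [0.165, 0.072, 0.152],
], turn=[-0.12, -0.24, -0.36, -0.48, -0.6, -0.72, -0.84, -0.96, -1.08, -1.2, -1.32, -1.44, -1.56, -1.68, -1.8, -1.92, -2.013, -2.013, -2.013])

```text
time_s: 25.32
tool_pos: [523.9, -269.3, 118.7]
tool_rot: [-1.551, -0.28, 0.283]
contact_force: [0.2, -0.4, 0.4]
opening: 0.2
```

```bash
python3 -c "
from h import *
print(read_state()['joint_positions'].round(2));mv(524.5,-270,26,.361);snap('b5')"
```

```text
[-0.54  0.5   1.52  0.    1.13 -0.9 ]
xyz_m [ 0.0004  0.0927 -0.001 ] turn -0.0025 dist 93 curyaw 0.3585 t 25.3167
[ 524.3 -269.6  120.5] [ 0.5 -0.3  0.4] 25.4167
```

View pics/b5_scene.png

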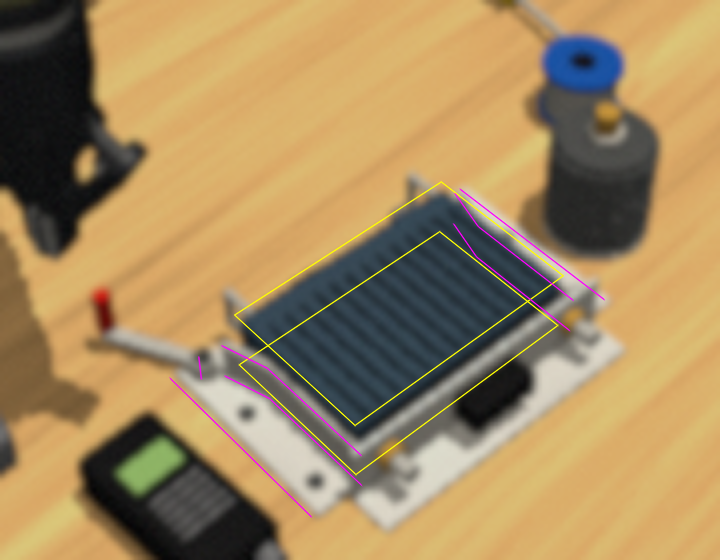

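step_arm([
  [0, 0.03, 0],
  [0, 0.06, 0],
  [0, 0.08, 0],
  [0, 0.09, 0],
  [0, 0.092, 0],
  [0, 0.092, 0],
], turn=[0, 0, 0, 0, 0, 0])

```text
time_s: 25.92
tool_pos: [524.1, -269.6, 28.9]
tool_rot: [-1.553, -0.283, 0.283]
contact_force: [-0.0, 0.4, 0.1]
opening: 0.2
```

```bash
cat >> h.py <<'E'
def sweep(th0,th1,n,d0,d1,P=(575,-217),r=66):
    s=read_state(); M=R.from_rotvec(s["tool_rot"]).as_matrix(); cur=np.arctan2(M[1,0],M[0,0]); X=[];U=[]
    for k in range(1,n+1):
        th=np.radians(th0+(th1-th0)*k/n); d=d0+(d1-d0)*min(1,k/4)
        p=np.array([P[0]+r*np.cos(th)-d*np.sin(th),P[1]+r*np.sin(th)+d*np.cos(th),s["tool_pos"][2]])
        q=M.T@(p-s["tool_pos"])/1000; X.append([round(float(v),4) for v in (q[0],0,q[2])]); U.append(round(float(cur-(th-np.pi)),3))
    print(s["tool_pos"].round(1),s["contact_force"].round(1),s["time_s"]); print(X);print(U)
E
python3 -c "
from h import *
sweep(200.7,145,16,32,17)"
```

```text
[ 524.1 -269.6   28.9] [-0.   0.4  0.1] 25.9167
[[-0.0014, 0.0, 0.007], [-0.0023, 0.0, 0.0149], [-0.0024, 0.0, 0.0228], [-0.0019, 0.0, 0.0306], [-0.0018, 0.0, 0.0347], [-0.0015, 0.0, 0.0388], [-0.0009, 0.0, 0.0429], [-0.0001, 0.0, 0.047], [0.001, 0.0, 0.051], [0.0023, 0.0, 0.0549], [0.0039, 0.0, 0.0588], [0.0057, 0.0, 0.0625], [0.0077, 0.0, 0.0661], [0.0099, 0.0, 0.0696], [0.0123, 0.0, 0.073], [0.015, 0.0, 0.0762]]
[0.06, 0.121, 0.182, 0.242, 0.303, 0.364, 0.425, 0.485, 0.546, 0.607, 0.668, 0.728, 0.789, 0.85, 0.911, 0.971]
```

step_arm([
  [-0.0014, 0, 0.007],
  [-0.002, 0, 0.013],
  [-0.0022, 0, 0.019],
  [-0.0022, 0, 0.025],
  [-0.002, 0, 0.0305],
  [-0.0018, 0, 0.0347],
  [-0.0015, 0, 0.0388],
  [-0.0009, 0, 0.0429],
  [0, 0, 0.047],
  [0.001, 0, 0.051],
  [0.0023, 0, 0.0549],
  [0.0039, 0, 0.0588],
  [0.0057, 0, 0.0625],
  [0.0077, 0, 0.0661],
  [0.01, 0, 0.0696],
  [0.0123, 0, 0.073],
  [0.015, 0, 0.0762],
], turn=[0.06, 0.12, 0.16, 0.2, 0.25, 0.303, 0.364, 0.425, 0.485, 0.546, 0.607, 0.668, 0.728, 0.789, 0.85, 0.911, 0.971])

```text
time_s: 27.33
tool_pos: [511.7, -193.1, 30.4]
tool_rot: [-1.517, 0.478, -0.483]
contact_force: [-1.4, -0.3, 0.6]
opening: 0.3
```

```bash
python3 -c "
from h import *
sweep(145,85.3,18,17,17);snap('b6')"
```

```text
[ 511.7 -193.1   30.4] [-1.4 -0.3  0.6] 27.3333
[[-0.0013, 0.0, 0.0036], [-0.0019, 0.0, 0.0075], [-0.0024, 0.0, 0.0114], [-0.0026, 0.0, 0.0153], [-0.0026, 0.0, 0.0193], [-0.0023, 0.0, 0.0232], [-0.0018, 0.0, 0.0271], [-0.0011, 0.0, 0.031], [-0.0002, 0.0, 0.0348], [0.001, 0.0, 0.0386], [0.0023, 0.0, 0.0423], [0.0039, 0.0, 0.0459], [0.0057, 0.0, 0.0495], [0.0077, 0.0, 0.0529], [0.0098, 0.0, 0.0562], [0.0122, 0.0, 0.0593], [0.0147, 0.0, 0.0623], [0.0175, 0.0, 0.0652]]
[0.056, 0.113, 0.171, 0.229, 0.287, 0.345, 0.403, 0.461, 0.519, 0.577, 0.634, 0.692, 0.75, 0.808, 0.866, 0.924, 0.982, 1.04]
[ 511.7 -192.8   30.1] [ 0.4 -0.1 -0.6] 27.4333
```

View pics/b6_scene.png

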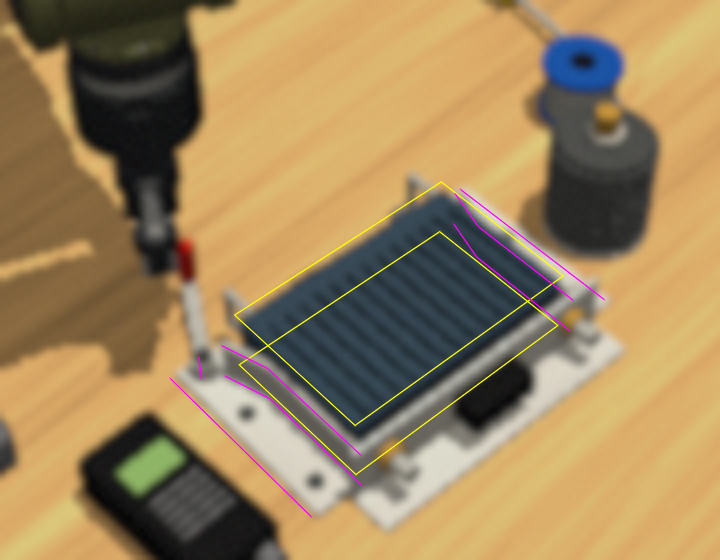

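step_arm([
  [-0.0013, 0, 0.0036],
  [-0.0019, 0, 0.0075],
  [-0.0024, 0, 0.0114],
  [-0.0026, 0, 0.0153],
  [-0.0026, 0, 0.0193],
  [-0.0023, 0, 0.0232],
  [-0.0018, 0, 0.0271],
  [-0.0011, 0, 0.031],
  [-0.0002, 0, 0.0348],
  [0.001, 0, 0.0386],
  [0.0023, 0, 0.0423],
  [0.0039, 0, 0.0459],
  [0.0057, 0, 0.0495],
  [0.0077, 0, 0.0529],
  [0.0098, 0, 0.0562],
  [0.0122, 0, 0.0593],
], turn=[0.056, 0.113, 0.171, 0.229, 0.287, 0.345, 0.403, 0.461, 0.519, 0.577, 0.634, 0.692, 0.75, 0.808, 0.866, 0.924])

```text
time_s: 28.77
tool_pos: [555.3, -151.4, 29.5]
tool_rot: [-1.225, 1.181, -1.183]
contact_force: [-0.7, -0.2, 0.3]
opening: 0.2
```

```bash
python3 -c "
from h import *
sweep(92,83,6,17,17);snap('b7')"
```

```text
[ 555.3 -151.4   29.5] [-0.7 -0.2  0.3] 28.7667
[[-0.0002, 0.0, 0.0021], [-0.0006, 0.0, 0.0039], [-0.0009, 0.0, 0.0056], [-0.0012, 0.0, 0.0074], [-0.0014, 0.0, 0.0091], [-0.0016, 0.0, 0.0109]]
[0.028, 0.054, 0.08, 0.106, 0.132, 0.159]
[ 555.5 -151.4   29.4] [-0.  -0.5  0. ] 28.8667
```

View pics/b7_scene.png

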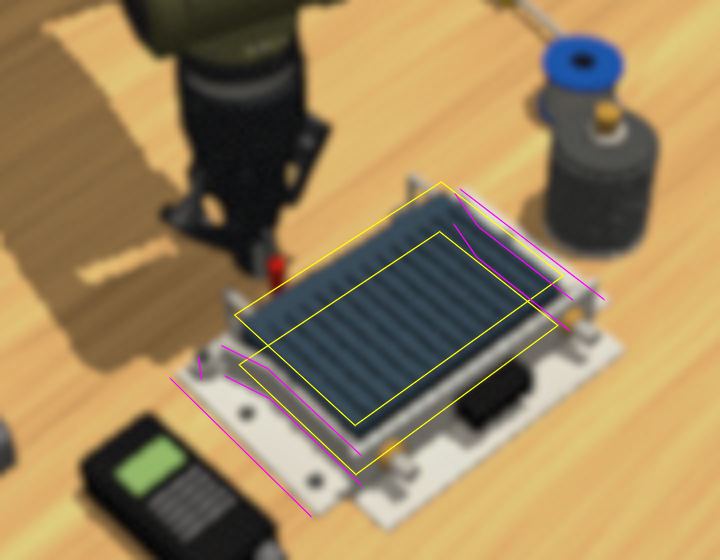

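step_arm([
  [0, 0, 0.002],
  [-0.0005, 0, 0.004],
  [-0.001, 0, 0.0055],
  [-0.001, 0, 0.007],
], turn=[0.028, 0.054, 0.08, 0.106])

```text
time_s: 29.2
tool_pos: [561.8, -150.2, 29.1]
tool_rot: [-1.177, 1.257, -1.259]
contact_force: [-0.0, 0.6, -0.6]
opening: 0.4
```

step_arm([
  [0, 0, 0.0015],
  [0, 0, 0.003],
], turn=[0, 0])

```text
time_s: 29.37
tool_pos: [564.6, -150.3, 28.8]
tool_rot: [-1.177, 1.257, -1.258]
contact_force: [-9.1, 0.8, 3.4]
opening: 0.1
```

step_arm([
  [0, 0, 0.0005],
  [0, 0, 0.001],
], turn=[0, 0])

```text
time_s: 29.53
tool_pos: [564.7, -150.2, 28.6]
tool_rot: [-1.179, 1.26, -1.257]
contact_force: [-13.1, 1.1, 7.8]
opening: 0.4
```

step_arm([
  [0, 0, -0.003],
  [0, 0, -0.015],
  [0, 0, -0.035],
  [0, -0.02, -0.055],
  [0, -0.06, -0.08],
  [0, -0.1, -0.11],
  [0, -0.14, -0.14],
  [0, -0.18, -0.17],
  [0, -0.2, -0.2],
  [0, -0.2, -0.22],
  [0, -0.2, -0.22],
], turn=[0, 0, 0, 0, 0, 0, 0, 0, 0, 0, 0])

```text
time_s: 30.45
tool_pos: [343.4, -135.0, 232.5]
tool_rot: [-1.174, 1.251, -1.265]
contact_force: [0.5, 0.5, 0.7]
opening: -0.3
```

```bash
python3 -c "
from h import *
pd=np.load('pd.npy')
print(proj('top',tow(pd,[(-63.5,-42,48)])),proj('scene',tow(pd,[(-63.5,-42,48)])))
DOCK.append([(-63.5,-108,15),(-63.5,-42,15),(-63.5,-42,48)]);snap('b8'); peg('b8')"
```

```text
[[329.32189628 213.29437358]] [[239.852711   247.92038861]]
[ 345.9 -135.3  229.6] [ 0.2 -0.2 -0.7] 30.55
top 21 346.9 233.4 327 394 212 284
scene 10 241.2 248.3 240 242 247 250
```

View pics/b8_top.png

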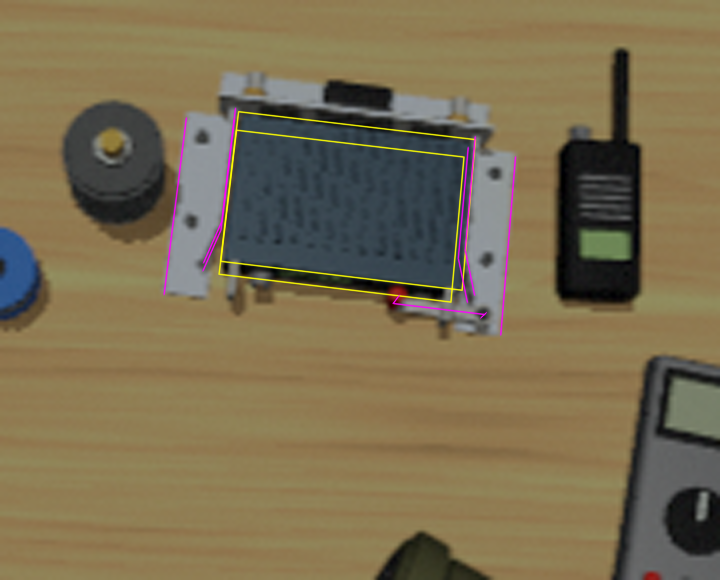

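View pics/b8_scene.png

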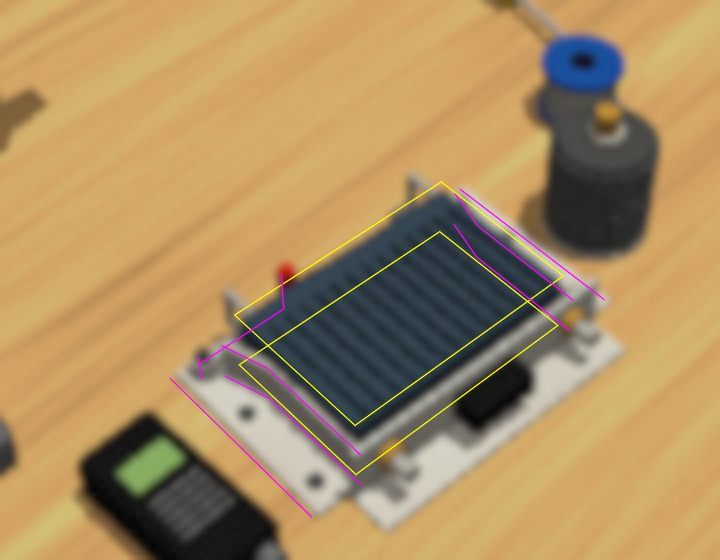

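View pics/b8_t.png

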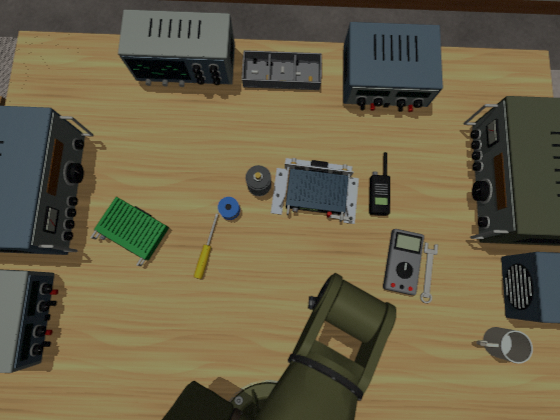

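```bash
python3 -c "
from h import *
print(finish_job())"
```

```text
the job is handed in; nothing more can be done
None
```

The radio is home in the dock and the retaining bar is shut across its front; I handed the job in at about 30.6 s of the 72 s allowed.

**What I did:** I turned and shifted the blue radio with finger pushes on its left side, right side and front. Getting it straight took several pushes, because it turned less than I expected and one push missed with one finger. I then slid it straight back with two fingers on the front panel. Last, I swept the red peg round its arc until it stopped. I never touched the green look-alike at pixel (131, 232) in the top view.

**Last checks:**
- **Radio home:** pushing it back met a sharp stop, with wrist force rising from 6 N to 38 N within about 1 mm. The finger position put the front panel at dock x of about -55.3 mm, against a nominal -55 mm. The picture afterwards agrees with the home outline.
- **Bar shut:** the peg stopped with force rising to 13 N. Its cap is within about 1.5 px of the predicted shut position in the scene camera and also sits there in the top view.
- **Other things:** the bystanders look unmoved in the top view.

**What disagreed or was not proven:**
- The two cameras differed by up to about 4 mm on the radio's position partway through.
- The gap from peg to front panel came out at 7.9 mm against the nominal 8.5 mm, which is about what I would expect from measurement error.
- I judged contact with the rubber stops from force and position; I could not see it directly.

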